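Bring the hand-piece hanger round the jeweller's tool rail and lock it

TASK

The hand-piece hanger has been left at the far end of the bent tool rail. Take hold of its collar and slide it gently along the rail and round all the bends until it sits fully home against the rubber buffer at the other end; the rail is bent by hand, so feel your way and never force the collar against it. Then flip the catch fully down behind the collar, let go, and leave the other tools on the bench where they are.

Things in the scene. Friction and masses are not known exactly. Their poses are not given: they have to be found in the camera images.
- rail: First post of the tool rail: dark pillar, 52 mm flange; origin on the bench under it. A level round steel bar, 12 mm thick, centre line 100 mm above the bench, starts on its axis and runs along this frame's x: straight for 58 to 82 mm (nominal 70), then a 35 mm radius bend to the left (from above) of 45 degrees, give or take 11, then the middle leg (see stop).
- stop (a point): Centre of the face of the rubber buffer (21 mm across, gives 1 mm per N, at most 4 mm, springs back slowly) at the rail's other end, on the bar's centre line; x points back along the last straight. The middle leg, 97 to 113 mm, may be kinked up to 17 degrees either way after 35 and 70 mm; then 45 degrees left again (give or take 11, radius 35), then 58 to 82 mm straight to here.
- hanger: Steel hanger on the bar near the first post: a ring collar 27 mm across, 10 mm long, bore 15.4 mm (1.7 mm play all round the bar), with a J hook hanging to 41 mm below. 60 to 130 g. Origin: centre of the bore; x along the bore, away from the first post (hook opens the other way); z up. Home against the buffer its origin is 5 mm from stop. Grip it across, a finger either side of the bar.
- catch (a joint): Steel fork catch on the far post. Hinge: level, across the bar, 16 mm behind stop (away from the straight) and 20 mm above it. 0: fully down, level over the collar, both prongs behind it (12 mm from stop); starts thrown back at 1.75 to 2.0 rad. Stiff: stays put, moves for 1 to 2 N at its end. Bar 9 mm wide, 5 mm thick, 24 mm wide at the fork. It draws in a collar up to 4 mm short of home.
- catch_knob (a point): Centre of the black ball knob, 12 mm across, on the catch's end, 38 mm from its hinge; moves with the catch.
- bench_block: Bystander: bright steel bench block, 62 x 62 x 18 mm, between the rail and the worker.
- bur_block: Bystander: wooden block 90 x 60 x 32 mm with small rotary burs standing in it (to 60 mm high), behind the rail.
- file: Bystander: flat file with a wooden handle, 245 mm long, lying on the bench.
- hammer: Bystander: hammer with a wooden handle, about 220 mm long, lying on the bench.
- pumice_jar: Bystander: small glass jar with a steel lid, 56 mm across, 62 mm high.
- polish_tin: Bystander: low round aluminium tin, 68 mm across, 40 mm high.
- saw_frame: Bystander: piercing-saw frame with a dark wooden handle, 230 mm long, lying on the bench.

How it is judged:
By the outcome, as a careful person would: the job done as asked, in the order asked, and still so for the second after the job is handed in, with the robot touching nothing.
It also fails if it takes over 72 s, if anything falls off the work surface, if the arm or the gripper's body presses on something with over 40 N, if the wrist force passes 120 N, or if a joint passes its speed limit or range.

ROBOT

A 6-joint arm with a two-finger parallel gripper is mounted at the origin on the work surface. World frame = base frame: x ahead of the robot, y to its left, z up, the work surface at z = 0. Lengths are in m, angles in rad, forces in N, time in s.
With the tool pointing down it reaches from about 0.425 to 0.95 m from the base axis. Payload 3.5 kg.
Tool frame: the origin (TCP) lies between the finger pads; the fingertips stand 19 mm ahead of it and the grasp point (between the pads) is the TCP; y points along the fingers, z is the direction in which the jaws open and shut, and the axes are right-handed (so a half turn about y gives the same grasp; the last joint's range is limited). The gripper opens to 85 mm and grips with 20 to 120 N. Pads are 22 mm wide; open, the fingers measure 114 mm over their backs; the gripper's body (76 mm by 85 mm) begins 54 mm behind the grasp point. The pads swing forward as they close: fully open they stand 13 mm farther back than shut.
Start: joints at [1.195, 0.286, 1.577, -0, 1.279, -0.15], TCP at [0.151, 0.658, 0.25] pointing down, gripper open.
Joint ranges: [-2.77, 2.77], [-0.9, 2.22], [0.21, 2.48], [-1.53, 4.67], [0.24, 2.81], [-2.84, 2.84]. Speed limits (rad/s): [2.79, 2.79, 3.14, 3.14, 3.14, 3.14].

INTERFACE

Orientations are given as a unit quaternion [x, y, z, w].
In Python, from plant import get_state, read_camera, camera_model, sign_off gives the robot as it stands.
- The arm moves only by the tool carry_out, never from a script. Its argument "moves" is a list of rows, each a list of 7 numbers: the turn, a rotation vector about the tool's x, y, z in rad, then the shift along the tool's x, y, z in m, then the closure, from -1 (fully open) to 1 (shut). In form: [[wx, wy, wz, dx, dy, dz, jaw], ...]. A call has 1 to 10 rows; each row shifts and turns the commanded pose from where the row before left it, along the tool's axes as they then stand; what a row does not reach is not made up. A row lasts 1/8 s, in which the tool goes at most 62.5 mm and 10.7 degrees, less where a joint would pass 70% of its speed; a pose out of reach is approached as far as the arm can. A call is refused whole if a number of a shift passes 0.0625 or a number of a turn 0.188, either way. A call with a gripper value outside its range is refused whole. The fingers move at their own pace and stop on an object; "squeeze" is the grip in N (left out, the last holds). Time passes only in rows, so rows that do not move let the fingers close. It gives the time, the measured TCP pose, the force and the opening at its end, in the units of the state.
- get_state(): the state, without advancing time (a new reading comes with each control period).
- read_camera(name): name is "scene" or "side" or "wrist"; returns the picture (400x640x3 uint8, blue, green, red); there is no depth.
- camera_model(name): a dict with "camera_matrix" (3x3 intrinsics, pixels), "pose" (4x4, takes a point from camera to world coordinates). Camera axes: x right, y down, z forward; pixel columns grow to the right and rows downward; lengths in m; the calibration is good to about 2 mm. A picture is of the moment at which its call begins: read the wrist's pose just before it. camera_model takes no time and is no camera call; for the wrist camera it gives the pose at the moment of the call.
- sign_off(): hands the job in, once; it reports no verdict.
The state is a dict: "time": time; "qpos": joint angles; "dq": joint speeds; "joint_efforts": joint torques, N m; "eef_pos": TCP position; "tcp_rot": TCP orientation; "contact_force": force on the tool from outside, world axes, zero at the start; "wrist_torque": the same for the moment, N m; "opening": opening from 0.0 (shut) to 1.0 (fully open).
Only numpy, scipy, OpenCV 4.12 (cv2) and the standard library are available. Lean on these libraries where they do the work, as an engineer would, in place of code of your own. Each camera call takes 0.05 s, during which the arm holds its last target. There are 200 camera calls.

## Working session

There is one attempt and no reset: what is moved stays moved. The work goes in short steps, Python scripts to look and compute and a tool call to move; the robot and the scene stay as the last step left them, time stands still between calls to the robot, and variables do not carry over. Pictures are saved under pics/ and viewed, about 8 in all and at most 12, crops included, and the job is handed in when it is done.

Besides the shell and the picture viewer there is one more tool, called after "Call:" by a JSON object that holds its "api" and its "payload", one argument or row to a line. carry_out: Moves the arm, as the interface text tells. Its arguments: {"type":"object","properties":{"moves":{"type":"array","items":{"type":"array","items":{"type":"number"}}},"squeeze":{"type":"number"}},"required":["moves"]}

```bash
mkdir -p pics; ls
python3 - <<'E'
from plant import *
import cv2,numpy as np
np.set_printoptions(precision=4,suppress=True)
print(get_state())
for n in ["scene","side"]:
    cv2.imwrite(f"pics/{n}0.png",read_camera(n)); m=camera_model(n); print(n,m["camera_matrix"],m["pose"])
cv2.imwrite("pics/wrist0.png",read_camera("wrist"));m=camera_model("wrist");print(m)
E
```

```text
pics
{'time': 0.0, 'qpos': array([ 1.195 ,  0.2872,  1.5782, -0.    ,  1.2786, -0.15  ]), 'dq': array([ 0.0003, -0.0012,  0.0002,  0.0013, -0.0022, -0.0015]), 'joint_efforts': array([ -0.0004, -40.5986, -29.2624,  -0.0001,   0.0058,   0.    ]), 'eef_pos': array([0.1509, 0.6573, 0.2489]), 'tcp_rot': array([ 0.7034, -0.0799,  0.0795, -0.7018]), 'contact_force': array([-0.123 , -0.4806, -0.4052]), 'wrist_torque': array([-0.0118, -0.027 ,  0.0138]), 'opening': 1.0014503041349943}
scene [[472.175    0.     318.8374]
 [  0.     472.175  185.0011]
 [  0.       0.       1.    ]] [[ 0.0072  0.8444 -0.5356  1.3137]
 [ 0.9999 -0.013  -0.0071 -0.0027]
 [-0.0129 -0.5355 -0.8444  1.2452]
 [ 0.      0.      0.      1.    ]]
side [[407.3558   0.     322.6169]
 [  0.     407.3558 199.3698]
 [  0.       0.       1.    ]] [[ 0.7815 -0.4405  0.4419  0.1725]
 [-0.6237 -0.535   0.5698 -0.5646]
 [-0.0146 -0.7209 -0.6928  0.7667]
 [ 0.      0.      0.      1.    ]]
{'camera_matrix': array([[299.981 ,   0.    , 320.1693],
       [  0.    , 299.981 , 200.1727],
       [  0.    ,   0.    ,   1.    ]]), 'pose': array([[ 0.2249,  0.9265,  0.3016,  0.074 ],
       [ 0.9744, -0.2134, -0.0708,  0.6752],
       [-0.0012,  0.3098, -0.9508,  0.3734],
       [ 0.    ,  0.    ,  0.    ,  1.    ]])}
```

View pics/scene0.png

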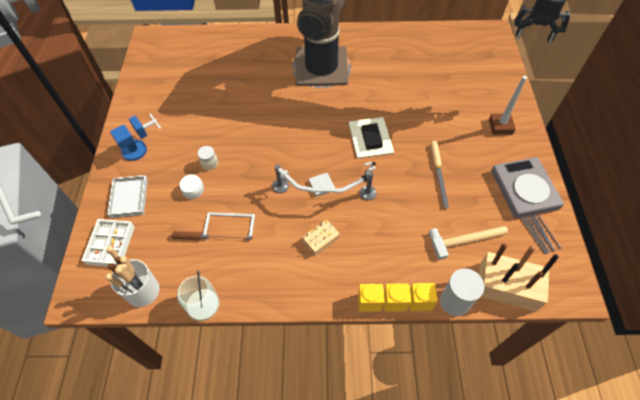

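View pics/side0.png

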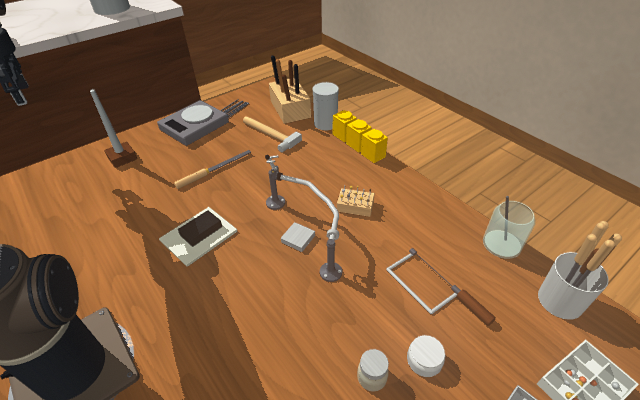

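The first post is on the left in the scene picture (281,180). The far post with the catch thrown back is on the right at (369,180), and the rail bows toward the camera. I'll enlarge both views.

Run:
```python
import cv2,numpy as np
a=cv2.imread("pics/scene0.png")[145:210,262:392]; b=cv2.imread("pics/side0.png")[148:288,255:365]
A=cv2.resize(a,None,fx=6,fy=6,interpolation=cv2.INTER_CUBIC); B=cv2.resize(b,None,fx=4,fy=4,interpolation=cv2.INTER_CUBIC)
for im,x0,y0,s in((A,262,145,6),(B,255,148,4)):
    for x in range((x0//10+1)*10,x0+im.shape[1]//s,10): cv2.putText(im,str(x),((x-x0)*s,9),0,.35,(0,255,255)); cv2.line(im,((x-x0)*s,10),((x-x0)*s,16),(0,255,255))
    for y in range((y0//10+1)*10,y0+im.shape[0]//s,10): cv2.putText(im,str(y),(0,(y-y0)*s),0,.35,(0,255,255)); cv2.line(im,(25,(y-y0)*s),(31,(y-y0)*s),(0,255,255))
cv2.imwrite("pics/A.png",A);cv2.imwrite("pics/B.png",B)
```

```text
(no output)
```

View pics/A.png

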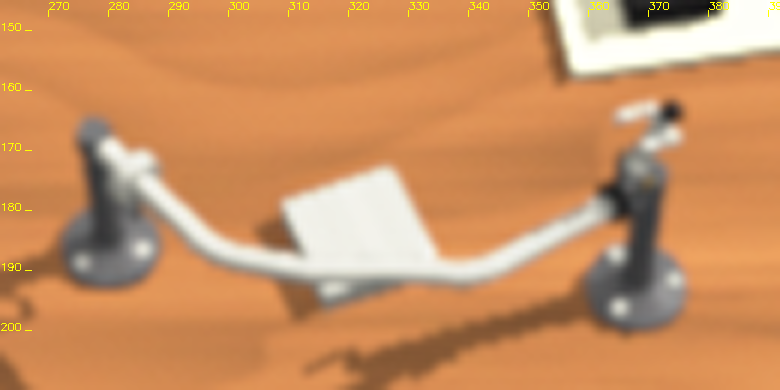

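View pics/B.png

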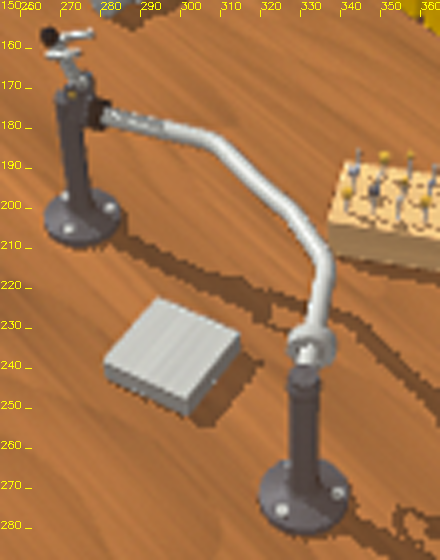

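The collar sits close to the first post, at about (282,174) in the scene view and (329,233) in the side view. The buffer is at about (362,179) in the scene and the knob at (372,164). Next I'll work out coarse positions.

```bash
cat > h.py <<'E'
import numpy as np,cv2
from plant import *
from scipy.spatial.transform import Rotation as R
np.set_printoptions(precision=4,suppress=True)
def ray(m,u,v):
    K=m["camera_matrix"];P=m["pose"];d=P[:3,:3]@np.linalg.solve(K,[u,v,1]);return P[:3,3],d
def onz(m,u,v,z):
    c,d=ray(m,u,v);return c+d*(z-c[2])/d[2]
def proj(m,p):
    P=m["pose"];q=(np.atleast_2d(p)-P[:3,3])@P[:3,:3]@m["camera_matrix"].T;return q[:,:2]/q[:,2:]
E
python3 - <<'E'
from h import *
s=camera_model("scene");d=camera_model("side")
for n,pt in dict(post=(276.5,166),collar=(283,174),b1=(296,185),mid=(318,189.3),b2=(340,190),buf=(360,180.5)).items(): print("scene",n,onz(s,*pt,.1))
for n,pt in dict(collar=(330,233.5),b1=(334,213),b2=(307,182),buf=(279.5,176.5)).items(): print("side",n,onz(d,*pt,.1))
for z in (.12,.14,.15,.16,.17): print("knob",z,onz(s,371.5,163.5,z),onz(d,267,157,z))
print(onz(s,278,186,0),onz(s,367.5,193,0),onz(d,329,270,.0),onz(d,274.5,202,0))
w=camera_model("wrist");print("wrist px",proj(w,[[.5,-.09,.1],[.5,.1,.1]]))
E
```

```text
scene post [ 0.519  -0.1368  0.1   ]
scene collar [ 0.5477 -0.1166  0.1   ]
scene b1 [ 0.5863 -0.0779  0.1   ]
scene mid [ 0.6018 -0.0148  0.1   ]
scene b2 [0.6051 0.0479 0.1   ]
scene buf [0.5737 0.1066 0.1   ]
side collar [ 0.5433 -0.1101  0.1   ]
side b1 [ 0.5897 -0.0679  0.1   ]
side b2 [0.6065 0.0568 0.1   ]
side buf [0.5657 0.1175 0.1   ]
knob 0.12 [0.5285 0.1412 0.12  ] [0.5725 0.1816 0.12  ]
knob 0.14 [0.5424 0.1386 0.14  ] [0.5602 0.1585 0.14  ]
knob 0.15 [0.5494 0.1373 0.15  ] [0.554 0.147 0.15 ]
knob 0.16 [0.5564 0.1361 0.16  ] [0.5478 0.1354 0.16  ]
knob 0.17 [0.5634 0.1348 0.17  ] [0.5416 0.1239 0.17  ]
[ 0.5256 -0.1407  0.    ] [0.5554 0.1368 0.    ] [ 0.5265 -0.1267  0.    ] [0.5545 0.1407 0.    ]
wrist px [[-120.0017  520.9459]
 [  -4.3901  502.6551]]
```

```bash
cat >> h.py <<'E'
def cur():
    s=get_state();return s["eef_pos"],R.from_quat(s["tcp_rot"])
def tool(heading,tilt=0):
    """tool y down, tool z along world heading(rad); tilt about tool z"""
    z=np.array([np.cos(heading),np.sin(heading),0]);y=np.array([0,0,-1.]);x=np.cross(y,z)
    return R.from_matrix(np.c_[x,y,z])*R.from_rotvec([0,0,tilt])
def rows(p,Rc,p1,R1,n,jaw,pr=True):
    """n equal rows; shift in pre-row tool axes, then turn"""
    w=(Rc.inv()*R1).as_rotvec()/n
    out=[]
    for i in range(n):
        t=p+(p1-p)*(i+1)/n-(p+(p1-p)*i/n)
        Ri=Rc*R.from_rotvec(w*i)
        out.append([*np.round(w,3),*np.round(Ri.inv().apply(t),4),jaw])
    if pr: print(str([[float(x) for x in r] for r in out]).replace(" ",""))
    return out
E
python3 - <<'E'
from h import *
s=camera_model("scene");d=camera_model("side")
print("mandrel",[onz(s,523,78,z) for z in (.1,.15,.2,.25)],[onz(d,94,91,z) for z in (.1,.15,.2,.25)], onz(s,503,125,0))
p,Rc=cur();print(Rc.as_matrix());w=camera_model("wrist")["pose"]
print("cam in tool",Rc.inv().apply(w[:3,3]-p),(Rc.inv().as_matrix()@w[:3,:3]))
for h in(135,-45): print(h,(Rc.inv()*tool(np.radians(h))).as_rotvec())
E
```

```text
mandrel [array([0.176 , 0.6703, 0.1   ]), array([0.2257, 0.6409, 0.15  ]), array([0.2754, 0.6115, 0.2   ]), array([0.325 , 0.5821, 0.25  ])] [array([0.3354, 0.8722, 0.1   ]), array([0.3232, 0.7644, 0.15  ]), array([0.311 , 0.6567, 0.2   ]), array([0.2988, 0.5489, 0.25  ])] [0.2936 0.6101 0.    ]
[[ 0.9746 -0.0007  0.2239]
 [-0.2239 -0.0017  0.9746]
 [-0.0003 -1.     -0.0018]]
cam in tool [-0.079  -0.1241 -0.0002] [[ 0.001   0.9507  0.3101]
 [-0.0006 -0.3101  0.9507]
 [ 1.     -0.0011  0.0003]]
135 [ 0.0015 -1.0112 -0.0012]
-45 [0.0014 2.1304 0.0018]
```

Call:
{"api": "carry_out", "payload": {
  "moves": [
    [0, 0, 0, 0, -0.03, 0, -1]
  ],
  "squeeze": 25
}}

```text
time: 0.28
eef_pos: [0.1504, 0.6561, 0.2761]
tcp_rot: [0.705, -0.08, 0.079, -0.7]
contact_force: [0.6, 0.4, 0.2]
opening: 0.994
```

Run:
```python
from h import *
p,Rc=cur();r=rows(p,Rc,np.array([.49,0,.25]),tool(-np.pi/2),17,-1)
```

```text
[[0.0,0.172,0.001,0.0281,0.0018,-0.0331,-1.0],[0.0,0.172,0.001,0.0334,0.0017,-0.0278,-1.0],[0.0,0.172,0.001,0.0376,0.0017,-0.0217,-1.0],[0.0,0.172,0.001,0.0408,0.0017,-0.015,-1.0],[0.0,0.172,0.001,0.0427,0.0017,-0.0078,-1.0],[0.0,0.172,0.001,0.0435,0.0016,-0.0004,-1.0],[0.0,0.172,0.001,0.0429,0.0016,0.007,-1.0],[0.0,0.172,0.001,0.0411,0.0016,0.0142,-1.0],[0.0,0.172,0.001,0.038,0.0015,0.021,-1.0],[0.0,0.172,0.001,0.0339,0.0015,0.0272,-1.0],[0.0,0.172,0.001,0.0287,0.0015,0.0326,-1.0],[0.0,0.172,0.001,0.0228,0.0015,0.037,-1.0],[0.0,0.172,0.001,0.0161,0.0015,0.0404,-1.0],[0.0,0.172,0.001,0.009,0.0015,0.0425,-1.0],[0.0,0.172,0.001,0.0016,0.0015,0.0434,-1.0],[0.0,0.172,0.001,-0.0058,0.0015,0.0431,-1.0],[0.0,0.172,0.001,-0.0131,0.0015,0.0414,-1.0]]
```

Call:
{"api": "carry_out", "payload": {
  "moves": [
    [0, 0.172, 0.001, 0.0281, 0, -0.0331, -1],
    [0, 0.172, 0.001, 0.0334, 0, -0.0278, -1],
    [0, 0.172, 0.001, 0.0376, 0, -0.0217, -1],
    [0, 0.172, 0.001, 0.0408, 0, -0.015, -1],
    [0, 0.172, 0.001, 0.0427, 0, -0.0078, -1],
    [0, 0.172, 0.001, 0.0435, 0, -0.0004, -1],
    [0, 0.172, 0.001, 0.0429, 0, 0.007, -1],
    [0, 0.172, 0.001, 0.0411, 0, 0.0142, -1],
    [0, 0.172, 0.001, 0.038, 0, 0.021, -1],
    [0, 0.172, 0.001, 0.0339, 0.0015, 0.0272, -1]
  ]
}}

```text
time: 1.52
eef_pos: [0.3504, 0.2703, 0.277]
tcp_rot: [-0.396, 0.589, -0.582, 0.397]
contact_force: [0.8, 0.2, -0.4]
opening: 1.0
```

Call:
{"api": "carry_out", "payload": {
  "moves": [
    [0, 0.172, 0.001, 0.0287, 0.0015, 0.0326, -1],
    [0, 0.172, 0.001, 0.0228, 0.0035, 0.037, -1],
    [0, 0.172, 0.001, 0.0161, 0.0035, 0.0404, -1],
    [0, 0.172, 0.001, 0.009, 0.0035, 0.0425, -1],
    [0, 0.172, 0.001, 0.0016, 0.0035, 0.0434, -1],
    [0, 0.172, 0.001, -0.0058, 0.0035, 0.0431, -1],
    [0, 0.172, 0.001, -0.0131, 0.0035, 0.0414, -1],
    [0, 0, 0, 0, 0, 0, -1],
    [0, 0, 0, 0, 0, 0, -1]
  ]
}}

```text
time: 2.65
eef_pos: [0.4878, 0.0012, 0.2513]
tcp_rot: [0.003, 0.711, -0.703, -0.002]
contact_force: [-1.0, 0.4, -0.4]
opening: 0.999
```

Run:
```python
from h import *
import pickle
s=get_state();m=camera_model("wrist");im=read_camera("wrist");print(s["eef_pos"],R.from_quat(s["tcp_rot"]).as_matrix(),s["qpos"],s["contact_force"])
cv2.imwrite("pics/w1.png",im);pickle.dump(m,open("w1.pkl","wb"))
print(proj(m,[[.522,-.137,.1],[.5737,.11,.1],[.553,.138,.156]]))
```

```text
[0.4878 0.0012 0.2513] [[-1.      0.0004 -0.0073]
 [ 0.0073  0.0121 -0.9999]
 [-0.0003 -0.9999 -0.0121]] [-0.2116 -0.1371  2.0241  0.0126  1.2569  1.3627] [-0.9999  0.4378 -0.3505]
[[473.1599 153.9316]
 [196.7552  96.5341]
 [130.3329 125.8258]]
```

View pics/w1.png

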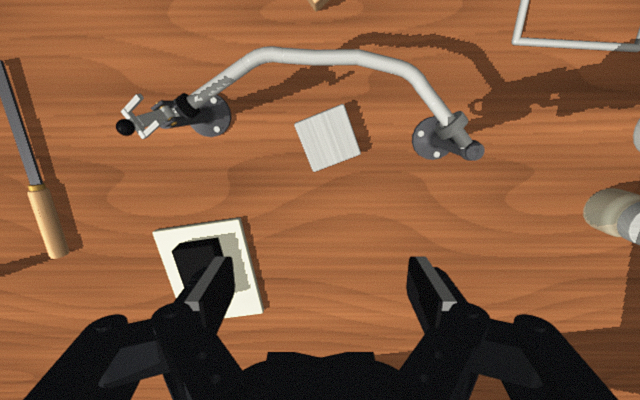

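The wrist view shows the whole rail. The collar is at about (454,125), the buffer at (186,104), the knob at (125,127), and the bar runs between through (265,57) and (360,57). I'll segment the bar and fit its centre line.

```bash
cat > fit.py <<'E'
from h import *
import pickle
from scipy.optimize import least_squares
m=pickle.load(open("w1.pkl","rb"));im=cv2.imread("pics/w1.png")
hsv=cv2.cvtColor(im,cv2.COLOR_BGR2HSV)
mask=((hsv[...,1]<60)&(hsv[...,2]>95)).astype(np.uint8)
P=[]
guide=np.array([[449,113],[435,95],[418,76],[405,66],[385,60],[360,56],[330,56],[300,55],[270,54],[262,55],[250,62],[230,74],[205,91]],float)
g=np.concatenate([np.linspace(guide[i],guide[i+1],8,endpoint=False) for i in range(len(guide)-1)])
for i in range(1,len(g)-1):
    t=g[i+1]-g[i-1];t/=np.linalg.norm(t);n=np.array([-t[1],t[0]])
    q=np.array([g[i]+n*s for s in np.arange(-13,13.1,.5)])
    v=cv2.remap(mask.astype(np.float32),q[:,0].astype(np.float32)[None],q[:,1].astype(np.float32)[None],cv2.INTER_LINEAR)[0]>.5
    k=np.flatnonzero(v)
    if len(k)<8: continue
    w=(k[-1]-k[0])*.5+.5;P.append([*q[k].mean(0),w])
P=np.array(P);W=np.array([onz(m,u,v,.1) for u,v,_ in P])
mm=[onz(m,u,v,.1)[0]-onz(m,u,v+w,.1)[0] for u,v,w in P]
print("width mm",np.array(mm)*1e3)
def path(q,ds=.001):
    x,y,h,L1,a1,l1,l2,l3,k1,k2,a2,L3=q
    pts=[[x,y,h]]
    r=.035
    for L,turn,bend in((L1,0,0),(r*abs(a1),a1,1),(.035+l1*0,0,0),(0,k1,0),(.035,0,0),(0,k2,0),(l3,0,0),(r*abs(a2),a2,1),(L3,0,0)):
        X,Y,H=pts[-1]
        if L==0: pts[-1][2]+=turn;continue
        n=max(2,int(round(L/ds)));st=L/n
        for i in range(n):
            hh=H+turn*(i+.5)/n;X+=st*np.cos(hh);Y+=st*np.sin(hh);pts.append([X,Y,H+turn*(i+1)/n])
    return np.array(pts)
# initial heading ~45deg, left turns positive
from scipy.spatial import cKDTree
def res(q):
    p=path(q);d,_=cKDTree(p[:,:2]).query(W[:,:2])
    j=cKDTree(p[:,:2]).query(W[:,:2])[1];h=p[j,2]
    e=-(W[:,0]-p[j,0])*np.sin(h)+(W[:,1]-p[j,1])*np.cos(h)
    along=(W[:,0]-p[j,0])*np.cos(h)+(W[:,1]-p[j,1])*np.sin(h)
    pri=[(q[0]-.522)/.003,(q[1]+.136)/.003,(q[3]-.07)/.008,(q[4]-.785)/.12,(q[7]-.035)/.006,(q[8])/.17,q[9]/.17,(q[10]-.785)/.12,(q[11]-.07)/.008]
    return np.r_[e*1e3,along*1e3,np.array(pri)*.3]
q0=[.522,-.137,.75,.07,.785,0,0,.035,0,0,.785,.07]
s=least_squares(res,q0,diff_step=1e-4,loss="soft_l1")
q=s.x;p=path(q)
if __name__=="__main__":
    print(q);r=res(q)[:len(W)];print("resid",np.round(r,2));print("end",p[-1])
    v=im.copy();v=cv2.resize(v[30:180,100:500],None,fx=2,fy=2,interpolation=cv2.INTER_CUBIC)
    for a in proj(m,np.c_[p[:,:2],np.full(len(p),.1)])[::3]: cv2.circle(v,tuple(int(x) for x in (a-[100,30])*2+.5),1,(0,0,255),-1)
    cv2.imwrite("pics/fit.png",v);np.save("path.npy",p)
E
python3 fit.py
```

```text
width mm [13.3167 12.8281 12.764  11.8493 12.6529 13.0202 12.1153 11.6481 12.4385
 12.3738 12.3177 12.2539 12.6072 12.1278 12.4778 12.0147 11.9911 11.9539
 12.3341 12.2959 12.2766 12.248  12.2289 11.8133 11.8014 11.7747 12.5662
 12.1458 12.1294 12.1241 12.1078 12.4831 12.0833 12.0617 12.0401 12.8181
 12.4074 11.9981 11.9767 12.7509 11.1748 11.9469 11.9481 11.9494 11.9507
 11.1808 11.1819 11.1831 11.5782 12.3719 11.9724 11.5846 11.5831 11.5816
 12.3522 11.1716 11.5662 11.5647 12.3342 11.1553 11.5493 11.5261 11.5246
 11.139  11.5262 11.5292 12.3243 11.9199 12.3193 12.3225 12.3258 12.7263
 12.7376 12.3717 12.3726 12.0055 12.814  12.0463 11.6673 12.0777 11.3299
 11.7653 11.7999 12.2498 12.2859 12.3221 11.9687 11.5935 12.054  12.1046
 12.1556 12.2069 12.2586 11.8991]
[   0.5108   -0.1431    0.6902    0.0934    0.607   -99.2755 -323.6346
    0.0421    0.2653   -0.0373    0.6325    0.0905]
resid [-0.48 -0.15 -0.42 -0.29 -0.16 -0.23 -0.1   0.22  0.52  0.44  0.76  0.68
  0.8   0.52  0.48  0.23  0.38  0.07  0.25 -0.23 -0.04 -0.32 -0.31 -0.47
 -0.38 -0.76 -0.38 -0.57 -0.57 -0.19 -0.19 -0.39  0.1   0.04 -0.02  0.3
  0.43  0.56  0.5   0.49  0.1  -0.28 -0.29 -0.29 -0.3   0.08  0.07  0.07
  0.15  0.43  0.17  0.37  0.39  0.41  0.04 -0.13  0.08  0.09 -0.27 -0.44
 -0.24 -0.98 -0.97 -0.76 -0.82 -0.71 -0.24 -0.74 -0.5  -0.47 -0.46 -0.28
 -0.18  0.4   0.    0.46  0.68  0.83  0.73  0.57  0.88  0.83  0.55  0.85
  0.57  0.29  0.58  0.11  0.1  -0.1  -0.3  -0.5  -0.71 -0.72]
end [0.5501 0.141  2.1576]
```

View pics/fit.png

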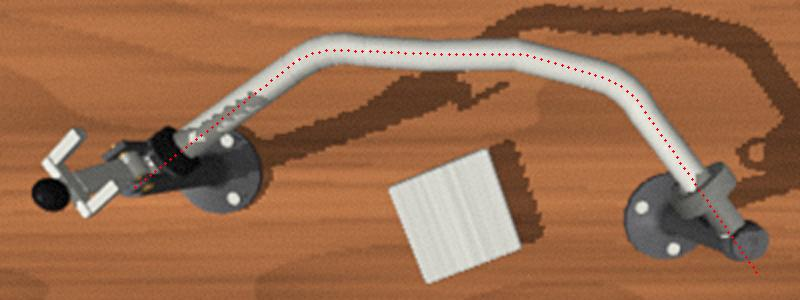

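```bash
python3 - <<'E'
s=open("fit.py").read()
s=s.replace('s=least_squares(res,q0,diff_step=1e-4,loss="soft_l1")','''D=np.pi/180
stop=onz(m,192,100.5,.1);start=onz(m,474.5,150.5,.1);print("stop,start",stop,start)
lo=[.51,-.15,.5,.058,34*D,-1,-1,.027,-17*D,-17*D,34*D,.058];hi=[.53,-.12,1,.082,56*D,1,1,.043,17*D,17*D,56*D,.082]
res0=res
def res(q): return np.r_[res0(q),(path(q)[-1,:2]-stop[:2])/.0015,(q[0]-start[0])/.002,(q[1]-start[1])/.002]
s=min((least_squares(res,np.r_[q0[:8],a,b,q0[10:]],bounds=(lo,hi),diff_step=1e-3,x_scale=[.01,.01,.1,.01,.1,1,1,.01,.1,.1,.1,.01]) for a in(-.15,0,.15) for b in(-.15,0,.15)),key=lambda s:s.cost);print("cost",s.cost)''')
s=s.replace('    v=im.copy()','    print("headings deg",np.degrees(np.cumsum(q[[2,4,8,9,10]])),"len",len(p)*1e-3)\n    v=im.copy()')
s=s.replace('print("width mm"','0 and print("width mm"')
open("fit.py","w").write(s)
E
python3 fit.py
python3 - <<'E'
from h import *
import pickle
m=pickle.load(open("w1.pkl","rb"));p=np.load("path.npy")
print("collar",onz(m,455,123,.1),onz(m,454,126,.098)); 
h=p[-1,2]; u=np.array([np.cos(h),np.sin(h),0]); st=np.r_[p[-1,:2],.1]
for th in (1.7,1.8,1.9,2.0):
    k=st+u*.016-u*.038*np.cos(th)+[0,0,.02+.038*np.sin(th)]; print(th,k,proj(m,k),proj(camera_model("scene"),k),proj(camera_model("side"),k))
E
```

```text
stop,start [0.5705 0.1146 0.1   ] [ 0.5251 -0.1377  0.1   ]
cost 57.10182299074667
[ 0.5251 -0.1342  0.6996  0.0756  0.6712  0.3746 -0.9961  0.0396  0.1277
  0.0197  0.6191  0.0609]
resid [ 1.38  1.69  1.39  1.5   1.6   1.51  1.62  1.91  2.19  2.09  2.38  2.27
  2.36  2.01  1.85  1.47  1.54  1.14  1.22  0.63  0.72  0.35  0.25  0.02
  0.   -0.54 -0.32 -0.67 -0.84 -0.62 -0.79 -1.13 -0.82 -1.08 -1.34 -1.21
 -1.28 -1.35 -1.61 -1.56 -1.75 -1.93 -1.74 -1.54 -1.35 -0.77 -0.58 -0.38
 -0.09  0.39  0.3   0.53  0.57  0.61  0.26  0.11  0.34  0.38  0.04 -0.12
  0.11 -0.61 -0.57 -0.36 -0.44 -0.36  0.07 -0.46 -0.25 -0.25 -0.28 -0.13
 -0.09  0.43 -0.03  0.37  0.53  0.62  0.47  0.24  0.46  0.42  0.19  0.54
  0.31  0.08  0.43  0.01  0.07 -0.07 -0.2  -0.34 -0.47 -0.41]
end [0.5682 0.1151 2.1373]
headings deg [ 40.0842  78.5428  85.8594  86.9894 122.4604] len 0.293
collar [ 0.5496 -0.117   0.1   ] [ 0.5468 -0.1172  0.098 ]
1.7 [0.557  0.1327 0.1577] [[135.1174 120.1251]] [[370.2502 164.1745]] [[270.9091 156.7944]]
1.8 [0.555  0.1359 0.157 ] [[131.8577 123.0205]] [[371.3095 163.7108]] [[269.5315 156.7239]]
1.9 [0.553 0.139 0.156] [[129.0444 125.7762]] [[372.3305 163.3376]] [[268.2064 156.7808]]
2.0 [0.5511 0.1419 0.1546] [[126.7078 128.3554]] [[373.3025 163.0586]] [[266.9476 156.9638]]
```

```bash
cat > spl.py <<'E'
from fit import W,m,stop,start
from h import *
from scipy.interpolate import splprep,splev
pts=W[:,:2]
tck,u=splprep(pts.T,s=len(pts)*(.0003)**2,k=3)
uu=np.linspace(0,1,300);c=np.array(splev(uu,tck)).T
# straight extensions fitted on outer ~15 mm
def ext(seg,to):
    mu=seg.mean(0);d=np.linalg.svd(seg-mu)[2][0];d*=np.sign(d@(to-mu));return mu,d
a0,d0=ext(pts[:14],start[:2]);a1,d1=ext(pts[-14:],stop[:2])
e0=np.array([a0+d0*s for s in np.arange((start[:2]-a0)@d0,(pts[7]-a0)@d0,-.001)])
e1=np.array([a1+d1*s for s in np.arange((pts[-5]-a1)@d1,(stop[:2]-a1)@d1+1e-4,.001)])
c=np.r_[e0,c[(np.linalg.norm(c-a0,axis=1)>np.linalg.norm(e0[-1]-a0)+.0005)&(uu>.05)&(uu<.95)],e1]
s=np.r_[0,np.cumsum(np.linalg.norm(np.diff(c,axis=0),axis=1))]
S=np.arange(0,s[-1],.001);C=np.c_[np.interp(S,s,c[:,0]),np.interp(S,s,c[:,1])]
from scipy.ndimage import gaussian_filter1d
t=np.gradient(C,axis=0);H=gaussian_filter1d(np.unwrap(np.arctan2(t[:,1],t[:,0])),3,mode="nearest")
np.save("line.npy",np.c_[C,H])
if __name__=="__main__":
    print("len",S[-1],"start off",(start[:2]-a0)-((start[:2]-a0)@d0)*d0,"stop off",(stop[:2]-a1)-((stop[:2]-a1)@d1)*d1)
    for i in range(0,len(C),12): print(i,C[i],round(np.degrees(H[i]),1))
    print(C[-1],np.degrees(H[-1]))
    k=np.array([.5475,-.117]);i=np.argmin(np.linalg.norm(C-k,axis=1));print("collar s",i,np.linalg.norm(C[i]-k))
E
python3 spl.py
cat >> h.py <<'E'
def pose(s,raise_=.005,tilt=np.radians(20),z=.1):
    L=np.load("line.npy");s*=1e3
    x,y,h=[np.interp(s,np.arange(len(L)),L[:,k]) for k in range(3)]
    Rt=tool(h-np.pi/2,tilt);return np.array([x,y,z])-Rt.apply([0,raise_,0]),Rt
E
python3 - <<'E'
from h import *
p,Rc=cur();p1,R1=pose(.030);print(p1);rows(p,Rc,p1-R1.apply([0,.07,0]),R1,6,-1)
E
```

```text
stop,start [0.5705 0.1146 0.1   ] [ 0.5251 -0.1377  0.1   ]
cost 57.10182299074667
len 0.307 start off [ 0.0018 -0.002 ] stop off [0.0005 0.0003]
0 [ 0.5233 -0.1357] 41.8
12 [ 0.5323 -0.1277] 41.8
24 [ 0.5412 -0.1197] 41.8
36 [ 0.5502 -0.1117] 41.8
48 [ 0.5591 -0.1037] 41.8
60 [ 0.5681 -0.0958] 70.2
72 [ 0.5675 -0.096 ] 75.3
84 [ 0.5769 -0.0885] 40.1
96 [ 0.5856 -0.0802] 47.9
108 [ 0.5926 -0.0705] 61.4
120 [ 0.5969 -0.0594] 74.4
132 [ 0.5999 -0.0477] 76.2
144 [ 0.6023 -0.036 ] 81.2
156 [ 0.6035 -0.0241] 86.7
168 [ 0.6039 -0.0121] 89.1
180 [ 0.6041 -0.0001] 88.8
192 [0.6044 0.0119] 87.6
204 [0.6051 0.0239] 85.8
216 [0.6062 0.0359] 85.1
228 [0.6064 0.0478] 97.0
240 [0.6029 0.0592] 115.2
252 [0.5969 0.0697] 121.8
264 [0.5905 0.0798] 121.2
276 [0.5865 0.0866] 97.2
288 [0.5804 0.0969] 121.0
300 [0.5742 0.1072] 121.0
[0.5706 0.1132] 120.97287729030643
collar s 31 0.002208807100432456
[ 0.5444 -0.1169  0.1047]
[[-0.02,-0.122,0.055,-0.0066,0.0132,0.0225,-1.0],[-0.02,-0.122,0.055,-0.0031,0.013,0.0234,-1.0],[-0.02,-0.122,0.055,0.0005,0.0127,0.0238,-1.0],[-0.02,-0.122,0.055,0.0041,0.0121,0.0238,-1.0],[-0.02,-0.122,0.055,0.0076,0.0113,0.0233,-1.0],[-0.02,-0.122,0.055,0.0109,0.0103,0.0224,-1.0]]
```

```bash
python3 - <<'E'
s=open("spl.py").read()
i=s.index("c=np.r_[e0");j=s.index("\n",i)
s=s[:i]+"c=np.r_[e0,c[((c-e0[-1])@-d0>.0005)&((c-e1[0])@d1<-.0005)],e1]"+s[j:]
open("spl.py","w").write(s)
E
python3 spl.py
python3 - <<'E'
from h import *
p,Rc=cur();p1,R1=pose(.030);print(p1);rows(p,Rc,p1-R1.apply([0,.07,0]),R1,6,-1)
E
```

```text
stop,start [0.5705 0.1146 0.1   ] [ 0.5251 -0.1377  0.1   ]
cost 57.10182299074667
len 0.29 start off [ 0.0018 -0.002 ] stop off [0.0005 0.0003]
0 [ 0.5233 -0.1357] 41.8
12 [ 0.5323 -0.1277] 41.8
24 [ 0.5412 -0.1197] 41.8
36 [ 0.5502 -0.1117] 41.8
48 [ 0.5591 -0.1037] 41.8
60 [ 0.5681 -0.0958] 41.2
72 [ 0.5773 -0.0881] 40.3
84 [ 0.586  -0.0798] 48.4
96 [ 0.5929 -0.0701] 62.2
108 [ 0.597  -0.0588] 74.6
120 [ 0.6    -0.0472] 76.3
132 [ 0.6024 -0.0354] 81.5
144 [ 0.6035 -0.0235] 86.9
156 [ 0.6039 -0.0115] 89.1
168 [0.6041 0.0005] 88.7
180 [0.6044 0.0125] 87.5
192 [0.6051 0.0245] 85.7
204 [0.6062 0.0364] 85.3
216 [0.6063 0.0484] 97.9
228 [0.6026 0.0597] 115.8
240 [0.5966 0.0701] 121.9
252 [0.5902 0.0803] 121.6
264 [0.5841 0.0906] 120.9
276 [0.578  0.1009] 121.0
288 [0.5718 0.1112] 121.0
[0.5707 0.1129] 120.9728772903068
collar s 31 0.002208807100432456
[ 0.5444 -0.1169  0.1047]
[[-0.02,-0.122,0.055,-0.0066,0.0132,0.0225,-1.0],[-0.02,-0.122,0.055,-0.0031,0.013,0.0234,-1.0],[-0.02,-0.122,0.055,0.0005,0.0127,0.0238,-1.0],[-0.02,-0.122,0.055,0.0041,0.0121,0.0238,-1.0],[-0.02,-0.122,0.055,0.0076,0.0113,0.0233,-1.0],[-0.02,-0.122,0.055,0.0109,0.0103,0.0224,-1.0]]
```

Call:
{"api": "carry_out", "payload": {
  "moves": [
    [-0.02, -0.122, 0.055, -0.0066, 0.0132, 0.0225, -1],
    [-0.02, -0.122, 0.055, -0.0031, 0.013, 0.0234, -1],
    [-0.02, -0.122, 0.055, 0.0005, 0.0127, 0.0238, -1],
    [-0.02, -0.122, 0.055, 0.0041, 0.0121, 0.0238, -1],
    [-0.02, -0.122, 0.055, 0.0076, 0.0113, 0.0233, -1],
    [-0.02, -0.122, 0.055, 0.0109, 0.0103, 0.0224, -1],
    [0, 0, 0, 0, 0, 0, -1],
    [0, 0, 0, 0, 0, 0, -1]
  ]
}}

```text
time: 3.7
eef_pos: [0.5271, -0.1325, 0.1711]
tcp_rot: [-0.133, 0.695, -0.606, 0.364]
contact_force: [0.6, 0.4, 0.7]
opening: 1.002
```

```bash
cat >> h.py <<'E'
def look(name,over=True):
    import pickle
    s=get_state();m=camera_model("wrist");im=read_camera("wrist");cv2.imwrite(f"pics/{name}_raw.png",im);pickle.dump(m,open(name+".pkl","wb"))
    L=np.load("line.npy")
    if over:
        for i in range(0,len(L),5):
            a=proj(m,[L[i,0],L[i,1],.1])[0]
            if abs(a).max()<2000: cv2.circle(im,tuple(int(v) for v in a+.5),1,(0,0,255) if i%20 else (0,255,0),-1)
    cv2.imwrite(f"pics/{name}.png",im);print(s["eef_pos"],s["contact_force"],s["qpos"]);return s
E
python3 - <<'E'
from h import *
look("w2");p1,R1=pose(.030);p,Rc=cur();t=p1-R1.apply([0,.07,0]);print("err",Rc.inv().apply(t-p),(Rc.inv()*R1).as_rotvec())
E
```

```text
[ 0.5271 -0.1325  0.1711] [0.5523 0.4077 0.7139] [-0.5791  0.0064  2.0714  0.4045  1.0087  0.0535]
err [ 0.0011  0.0006 -0.0001] [ 0.0007  0.0018 -0.0029]
```

View pics/w2.png

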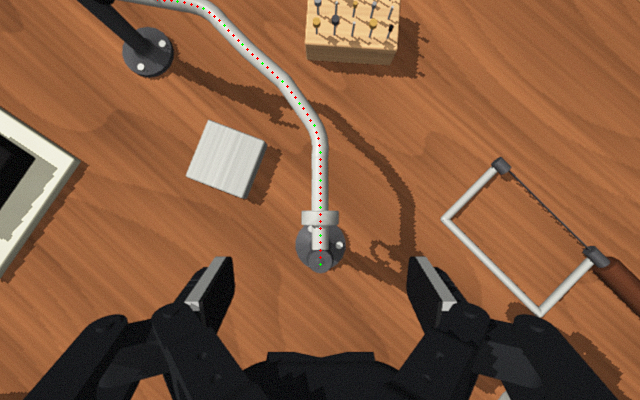

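The projected centre line lies on the bar. The collar is centred between the fingers at (320,218), which is s≈32 mm, and the post is at (320,261). I'll go down and close gently.

Call:
{"api": "carry_out", "payload": {
  "moves": [
    [0, 0, 0, -0.0004, 0.025, 0, -1],
    [0, 0, 0, -0.0004, 0.025, 0, -1],
    [0, 0, 0, 0, 0.0213, 0, -1],
    [0, 0, 0, 0, 0, 0, -1],
    [0, 0, 0, 0, 0, 0, -1]
  ],
  "squeeze": 25
}}

```text
time: 4.38
eef_pos: [0.5465, -0.1164, 0.1053]
tcp_rot: [-0.133, 0.694, -0.606, 0.365]
contact_force: [0.0, 0.3, 0.3]
opening: 1.001
```

Call:
{"api": "carry_out", "payload": {
  "moves": [
    [0, 0, 0, 0, 0, 0, 0],
    [0, 0, 0, 0, 0, 0, 0.2],
    [0, 0, 0, 0, 0, 0, 0.4],
    [0, 0, 0, 0, 0, 0, 0.6],
    [0, 0, 0, 0, 0, 0, 0.8],
    [0, 0, 0, 0, 0, 0, 1],
    [0, 0, 0, 0, 0, 0, 1],
    [0, 0, 0, 0, 0, 0, 1]
  ],
  "squeeze": 25
}}

```text
time: 5.38
eef_pos: [0.5457, -0.1165, 0.1041]
tcp_rot: [-0.133, 0.695, -0.606, 0.364]
contact_force: [-4.0, 1.8, 4.7]
opening: 0.305
```

```bash
cat >> h.py <<'E'
def err(s):
    p,Rc=cur();p1,R1=pose(s);S=get_state();print("t",round(S["time"],2),"open mm",S["opening"]*85,"F tool",Rc.inv().apply(S["contact_force"]),"T tool",Rc.inv().apply(S["wrist_torque"]),"poserr tool",Rc.inv().apply(p1-p)*1e3,"rot",(Rc.inv()*R1).as_rotvec())
E
python3 -c "
from h import *
err(.032);look('w3')"
```

```text
t 5.38 open mm 25.949694379925386 F tool [ 0.0347 -5.0648 -4.0602] T tool [-0.6907  0.0071 -0.1801] poserr tool [-1.     -0.3146 -0.5696] rot [ 0.0019  0.0009 -0.0027]
[ 0.5457 -0.1165  0.1041] [-4.0284  1.8329  4.7488] [-0.5325  0.1339  2.0783  0.4445  0.8707  0.029 ]
```

View pics/w3.png

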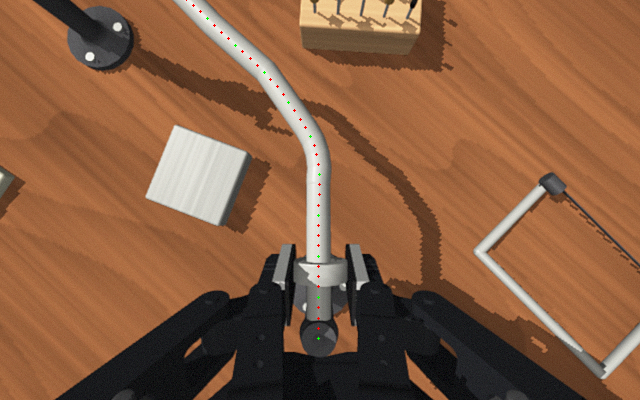

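Held: the pads are at 26 mm on the collar (320,270), with mild forces of 5 N up and 4 N sideways. I'll centre by feel.

Call:
{"api": "carry_out", "payload": {
  "moves": [
    [0, 0, 0, -0.0006, -0.0016, -0.0007, 1],
    [0, 0, 0, 0, 0, 0, 1],
    [0, 0, 0, 0, 0, 0, 1]
  ],
  "squeeze": 30
}}

```text
time: 5.8
eef_pos: [0.5455, -0.1164, 0.1054]
tcp_rot: [-0.133, 0.695, -0.606, 0.364]
contact_force: [0.5, -0.3, -0.3]
opening: 0.303
```

```bash
python3 -c "
from h import *
err(.032)"
```

```text
t 5.8 open mm 25.78011383569747 F tool [-0.0714  0.3014  0.5761] T tool [ 0.0179 -0.0547 -0.2047] poserr tool [-0.6175  0.9881 -0.3963] rot [ 0.0003  0.0005 -0.0026]
```

```bash
cat >> h.py <<'E'
def plan(s0,s1,n=10,up=0,side=0,jaw=1):
    """n rows from s0 to s1 (m); up / side(tool z) corrections in m spread over first 2 rows"""
    S=np.linspace(s0,s1,n+1);out=[]
    for i in range(n):
        p,A=pose(S[i]);q,B=pose(S[i+1]);d=A.inv().apply(q-p+[0,0,up/2*(i<2)])+[0,0,side/2*(i<2)]
        out.append([*np.round((A.inv()*B).as_rotvec(),3),*np.round(d,4),jaw])
    print(str([[float(x)+0. for x in r] for r in out]).replace(" ",""))
E
python3 -c "
from h import *
plan(.031,.061,10,up=.0008)
plan(.061,.085,10)"
```

```text
[[0.0,0.0,0.0,-0.003,0.0007,0.0,1.0],[0.0,0.0,0.0,-0.003,0.0007,0.0,1.0],[0.0,0.0,0.0,-0.0028,0.001,0.0,1.0],[0.0,0.0,0.0,-0.0028,0.001,0.0,1.0],[0.0,0.0,0.0,-0.0028,0.001,0.0,1.0],[0.0,0.0,0.0,-0.0028,0.001,0.0,1.0],[0.0,0.0,0.0,-0.0028,0.001,0.0,1.0],[0.0,0.0,0.0,-0.0028,0.001,0.0,1.0],[0.001,0.003,0.0,-0.0028,0.001,0.0,1.0],[0.004,0.011,0.0,-0.0028,0.001,0.0,1.0]]
[[0.005,0.015,0.0,-0.0023,0.0008,0.0,1.0],[0.004,0.011,0.0,-0.0023,0.0008,0.0,1.0],[0.0,0.001,0.0,-0.0023,0.0008,0.0,1.0],[-0.003,-0.008,0.0,-0.0023,0.0008,0.0,1.0],[-0.005,-0.014,0.0,-0.0023,0.0008,0.0,1.0],[-0.007,-0.02,0.0,-0.0023,0.0008,0.0,1.0],[-0.009,-0.024,0.0,-0.0023,0.0008,0.0,1.0],[-0.01,-0.029,0.0,-0.0023,0.0008,0.0,1.0],[-0.012,-0.033,0.0,-0.0023,0.0008,0.0,1.0],[-0.013,-0.036,0.0,-0.0023,0.0008,0.0,1.0]]
```

Call:
{"api": "carry_out", "payload": {
  "moves": [
    [0, 0, 0, -0.003, 0.0007, 0, 1],
    [0, 0, 0, -0.003, 0.0007, 0, 1],
    [0, 0, 0, -0.0028, 0.001, 0, 1],
    [0, 0, 0, -0.0028, 0.001, 0, 1],
    [0, 0, 0, -0.0028, 0.001, 0, 1],
    [0, 0, 0, -0.0028, 0.001, 0, 1],
    [0, 0, 0, -0.0028, 0.001, 0, 1],
    [0, 0, 0, -0.0028, 0.001, 0, 1],
    [0.001, 0.003, 0, -0.0028, 0.001, 0, 1],
    [0.004, 0.011, 0, -0.0028, 0.001, 0, 1]
  ]
}}

```text
time: 7.05
eef_pos: [0.5679, -0.0962, 0.1067]
tcp_rot: [-0.127, 0.696, -0.609, 0.359]
contact_force: [1.1, -0.3, -0.5]
opening: 0.304
```

```bash
python3 -c "
from h import *
err(.061)"
```

```text
t 7.05 open mm 25.862807494597412 F tool [-0.4694  0.6998  0.9329] T tool [-0.0065 -0.0662 -0.2043] poserr tool [ 0.9465  1.734  -0.2367] rot [ 0.0007 -0.0002 -0.0028]
```

Call:
{"api": "carry_out", "payload": {
  "moves": [
    [0.005, 0.015, 0, -0.0022, 0.001, 0, 1],
    [0.004, 0.011, 0, -0.0022, 0.001, 0, 1],
    [0, 0.001, 0, -0.0023, 0.0009, 0, 1],
    [-0.003, -0.008, 0, -0.0023, 0.0008, 0, 1],
    [-0.005, -0.014, 0, -0.0023, 0.0008, 0, 1],
    [-0.007, -0.02, 0, -0.0023, 0.0008, 0, 1],
    [-0.009, -0.024, 0, -0.0023, 0.0008, 0, 1],
    [-0.01, -0.029, 0, -0.0023, 0.0008, 0, 1],
    [-0.012, -0.033, 0, -0.0023, 0.0008, 0, 1],
    [-0.013, -0.036, 0, -0.0023, 0.0008, 0, 1]
  ]
}}

```text
time: 8.3
eef_pos: [0.5859, -0.08, 0.1065]
tcp_rot: [-0.179, 0.684, -0.58, 0.404]
contact_force: [0.0, 1.1, -0.3]
opening: 0.3
```

```bash
python3 -c "
from h import *
err(.085)
plan(.085,.110)
plan(.11,.134)"
```

```text
t 8.3 open mm 25.45889440446891 F tool [-0.6953  0.5324 -0.6967] T tool [ 0.0133 -0.0765 -0.2163] poserr tool [ 1.1365  1.4883 -0.0735] rot [ 0.0011  0.0017 -0.0029]
[[-0.015,-0.042,0.0,-0.0024,0.0009,0.0,1.0],[-0.016,-0.045,0.0,-0.0024,0.0009,0.0,1.0],[-0.018,-0.049,0.0,-0.0024,0.0009,0.0,1.0],[-0.019,-0.052,0.0,-0.0024,0.0009,0.0,1.0],[-0.02,-0.055,0.0,-0.0024,0.0009,0.0,1.0],[-0.02,-0.054,0.0,-0.0024,0.0009,0.0,1.0],[-0.017,-0.048,0.0,-0.0023,0.0009,0.0,1.0],[-0.014,-0.039,0.0,-0.0023,0.0009,0.0,1.0],[-0.01,-0.027,0.0,-0.0023,0.0009,0.0,1.0],[-0.006,-0.016,0.0,-0.0023,0.0009,0.0,1.0]]
[[-0.002,-0.006,0.0,-0.0023,0.0008,0.0,1.0],[-0.001,-0.002,0.0,-0.0023,0.0008,0.0,1.0],[-0.001,-0.002,0.0,-0.0023,0.0008,0.0,1.0],[-0.002,-0.005,0.0,-0.0023,0.0008,0.0,1.0],[-0.003,-0.009,0.0,-0.0023,0.0008,0.0,1.0],[-0.005,-0.014,0.0,-0.0023,0.0008,0.0,1.0],[-0.007,-0.018,0.0,-0.0023,0.0008,0.0,1.0],[-0.008,-0.021,0.0,-0.0023,0.0008,0.0,1.0],[-0.008,-0.022,0.0,-0.0023,0.0008,0.0,1.0],[-0.008,-0.022,0.0,-0.0023,0.0008,0.0,1.0]]
```

Call:
{"api": "carry_out", "payload": {
  "moves": [
    [-0.015, -0.042, 0, -0.0024, 0.0009, 0, 1],
    [-0.016, -0.045, 0, -0.0024, 0.0009, 0, 1],
    [-0.018, -0.049, 0, -0.0024, 0.0009, 0, 1],
    [-0.019, -0.052, 0, -0.0024, 0.0009, 0, 1],
    [-0.02, -0.055, 0, -0.0024, 0.0009, 0, 1],
    [-0.02, -0.054, 0, -0.0024, 0.0009, 0, 1],
    [-0.017, -0.048, 0, -0.0023, 0.0009, 0, 1],
    [-0.014, -0.039, 0, -0.0023, 0.0009, 0, 1],
    [-0.01, -0.027, 0, -0.0023, 0.0009, 0, 1],
    [-0.006, -0.016, 0, -0.0023, 0.0009, 0, 1]
  ]
}}

```text
time: 9.55
eef_pos: [0.5976, -0.0578, 0.1062]
tcp_rot: [-0.328, 0.626, -0.475, 0.524]
contact_force: [0.6, -0.6, -0.6]
opening: 0.302
```

```bash
python3 -c "
from h import *
err(.110)"
```

```text
t 9.55 open mm 25.69449280921154 F tool [0.5702 0.452  0.7269] T tool [-0.0385  0.0596 -0.1728] poserr tool [ 1.2806  1.1276 -0.2653] rot [-0.0007  0.0018 -0.0026]
```

Forces are below 1 N, so I'll carry on.

Call:
{"api": "carry_out", "payload": {
  "moves": [
    [-0.002, -0.006, 0, -0.0023, 0.0008, 0, 1],
    [-0.001, -0.002, 0, -0.0023, 0.0008, 0, 1],
    [-0.001, -0.002, 0, -0.0023, 0.0008, 0, 1],
    [-0.002, -0.005, 0, -0.0023, 0.0008, 0, 1],
    [-0.003, -0.009, 0, -0.0023, 0.0008, 0, 1],
    [-0.005, -0.014, 0, -0.0023, 0.0008, 0, 1],
    [-0.007, -0.018, 0, -0.0023, 0.0008, 0, 1],
    [-0.008, -0.021, 0, -0.0023, 0.0008, 0, 1],
    [-0.008, -0.022, 0, -0.0023, 0.0008, 0, 1],
    [-0.008, -0.022, 0, -0.0023, 0.0008, 0, 1]
  ]
}}

```text
time: 10.8
eef_pos: [0.6029, -0.0341, 0.1066]
tcp_rot: [-0.368, 0.604, -0.44, 0.554]
contact_force: [-0.6, -1.0, -1.1]
opening: 0.302
```

```bash
python3 -c "
from h import *
err(.134)
plan(.134,.162);plan(.162,.192)"
```

```text
t 10.8 open mm 25.70561889649595 F tool [ 1.3643  0.6463 -0.4768] T tool [-0.0038 -0.0129 -0.238 ] poserr tool [ 1.6943  1.4159 -0.2739] rot [ 0.0005  0.0035 -0.0026]
[[-0.008,-0.023,0.0,-0.0026,0.001,0.0,1.0],[-0.007,-0.02,0.0,-0.0026,0.001,0.0,1.0],[-0.006,-0.018,0.0,-0.0026,0.001,0.0,1.0],[-0.005,-0.015,0.0,-0.0026,0.001,0.0,1.0],[-0.004,-0.012,0.0,-0.0026,0.001,0.0,1.0],[-0.003,-0.009,0.0,-0.0026,0.001,0.0,1.0],[-0.002,-0.006,0.0,-0.0026,0.001,0.0,1.0],[-0.001,-0.004,0.0,-0.0026,0.001,0.0,1.0],[0.0,-0.001,0.0,-0.0026,0.001,0.0,1.0],[0.0,0.001,0.0,-0.0026,0.001,0.0,1.0]]
[[0.001,0.003,0.0,-0.0028,0.001,0.0,1.0],[0.001,0.004,0.0,-0.0028,0.001,0.0,1.0],[0.002,0.004,0.0,-0.0028,0.001,0.0,1.0],[0.002,0.005,0.0,-0.0028,0.001,0.0,1.0],[0.002,0.005,0.0,-0.0028,0.001,0.0,1.0],[0.002,0.006,0.0,-0.0028,0.001,0.0,1.0],[0.002,0.006,0.0,-0.0028,0.001,0.0,1.0],[0.003,0.007,0.0,-0.0028,0.001,0.0,1.0],[0.003,0.008,0.0,-0.0028,0.001,0.0,1.0],[0.003,0.008,0.0,-0.0028,0.001,0.0,1.0]]
```

Call:
{"api": "carry_out", "payload": {
  "moves": [
    [-0.008, -0.023, 0, -0.0026, 0.001, 0, 1],
    [-0.007, -0.02, 0, -0.0026, 0.001, 0, 1],
    [-0.006, -0.018, 0, -0.0026, 0.001, 0, 1],
    [-0.005, -0.015, 0, -0.0026, 0.001, 0, 1],
    [-0.004, -0.012, 0, -0.0026, 0.001, 0, 1],
    [-0.003, -0.009, 0, -0.0026, 0.001, 0, 1],
    [-0.002, -0.006, 0, -0.0026, 0.001, 0, 1],
    [-0.001, -0.004, 0, -0.0026, 0.001, 0, 1],
    [0, -0.001, 0, -0.0026, 0.001, 0, 1],
    [0, 0.001, 0, -0.0026, 0.001, 0, 1]
  ]
}}

```text
time: 12.05
eef_pos: [0.6041, -0.0063, 0.106]
tcp_rot: [-0.4, 0.581, -0.41, 0.578]
contact_force: [-1.6, -0.9, -1.9]
opening: 0.304
```

```bash
python3 -c "
from h import *
err(.162)"
```

```text
t 12.05 open mm 25.862262303767263 F tool [ 1.5636  1.4914 -1.6059] T tool [-0.0858 -0.0205 -0.3966] poserr tool [ 1.3185  0.9256 -0.1401] rot [-0.0026  0.0024 -0.0022]
```

Call:
{"api": "carry_out", "payload": {
  "moves": [
    [0.001, 0.003, 0, -0.0027, 0.0012, -0.0002, 1],
    [0.001, 0.004, 0, -0.0027, 0.0012, -0.0002, 1],
    [0.002, 0.004, 0, -0.0028, 0.001, 0, 1],
    [0.002, 0.005, 0, -0.0028, 0.001, 0, 1],
    [0.002, 0.005, 0, -0.0028, 0.001, 0, 1],
    [0.002, 0.006, 0, -0.0028, 0.001, 0, 1]
  ]
}}

```text
time: 12.8
eef_pos: [0.6043, 0.0114, 0.1057]
tcp_rot: [-0.392, 0.587, -0.418, 0.572]
contact_force: [0.2, -1.2, -1.8]
opening: 0.3
```

```bash
python3 -c "
from h import *
err(.180)"
```

```text
t 12.8 open mm 25.516564776124827 F tool [1.7757 1.2878 0.2552] T tool [-0.0365 -0.1043 -0.5229] poserr tool [0.9516 0.7159 0.1332] rot [-0.0033  0.0021 -0.0021]
```

Call:
{"api": "carry_out", "payload": {
  "moves": [
    [0.002, 0.006, 0, -0.0027, 0.0012, 0, 1],
    [0.003, 0.007, 0, -0.0027, 0.0013, 0, 1],
    [0.003, 0.008, 0, -0.0028, 0.001, 0, 1],
    [0.003, 0.008, 0, -0.0028, 0.001, 0, 1]
  ]
}}

```text
time: 13.3
eef_pos: [0.6049, 0.0233, 0.1053]
tcp_rot: [-0.382, 0.593, -0.427, 0.565]
contact_force: [0.3, -1.5, -2.3]
opening: 0.303
```

```bash
python3 -c "
from h import *
err(.192);plan(.192,.212,8);plan(.212,.232,8)"
```

```text
t 13.3 open mm 25.723949467105797 F tool [2.2133 1.6366 0.401 ] T tool [-0.0106  0.0373 -0.4661] poserr tool [0.7284 0.4156 0.1804] rot [-0.0037  0.0018 -0.0023]
[[0.003,0.007,0.0,-0.0023,0.0009,0.0,1.0],[0.002,0.006,0.0,-0.0023,0.0009,0.0,1.0],[0.001,0.004,0.0,-0.0023,0.0009,0.0,1.0],[-0.001,-0.002,0.0,-0.0023,0.0009,0.0,1.0],[-0.004,-0.011,0.0,-0.0023,0.0009,0.0,1.0],[-0.008,-0.022,0.0,-0.0023,0.0009,0.0,1.0],[-0.013,-0.035,0.0,-0.0024,0.0009,0.0,1.0],[-0.017,-0.047,0.0,-0.0024,0.0009,0.0001,1.0]]
[[-0.022,-0.06,0.0,-0.0024,0.0009,0.0001,1.0],[-0.025,-0.069,0.0,-0.0024,0.0009,0.0001,1.0],[-0.026,-0.072,0.0,-0.0024,0.0009,0.0,1.0],[-0.025,-0.068,0.0,-0.0024,0.0009,0.0,1.0],[-0.021,-0.059,0.0,-0.0023,0.0009,0.0,1.0],[-0.018,-0.049,0.0,-0.0023,0.0009,0.0,1.0],[-0.014,-0.039,0.0,-0.0023,0.0009,0.0,1.0],[-0.011,-0.03,0.0,-0.0023,0.0009,0.0,1.0]]
```

Call:
{"api": "carry_out", "payload": {
  "moves": [
    [0.003, 0.007, 0, -0.0022, 0.0012, 0, 1],
    [0.002, 0.006, 0, -0.0022, 0.0012, 0, 1],
    [0.001, 0.004, 0, -0.0023, 0.0009, 0, 1],
    [-0.001, -0.002, 0, -0.0023, 0.0009, 0, 1],
    [-0.004, -0.011, 0, -0.0023, 0.0009, 0, 1],
    [-0.008, -0.022, 0, -0.0023, 0.0009, 0, 1],
    [-0.013, -0.035, 0, -0.0024, 0.0009, 0, 1],
    [-0.017, -0.047, 0, -0.0024, 0.0009, 0.0001, 1]
  ]
}}

```text
time: 14.3
eef_pos: [0.6063, 0.0432, 0.1043]
tcp_rot: [-0.415, 0.571, -0.395, 0.588]
contact_force: [-1.2, -0.3, -1.8]
opening: 0.301
```

```bash
python3 -c "
from h import *
err(.212)"
```

```text
t 14.3 open mm 25.568507497550396 F tool [ 0.8724  1.5478 -1.2376] T tool [-0.144   0.0002 -0.4258] poserr tool [ 0.3312 -0.5156  0.3797] rot [-0.0016  0.0055 -0.002 ]
```

Call:
{"api": "carry_out", "payload": {
  "moves": [
    [-0.022, -0.06, 0, -0.0024, 0.0009, -0.0001, 1],
    [-0.025, -0.069, 0, -0.0024, 0.0009, -0.0001, 1],
    [-0.026, -0.072, 0, -0.0024, 0.0009, 0, 1],
    [-0.025, -0.068, 0, -0.0024, 0.0009, 0, 1],
    [-0.021, -0.059, 0, -0.0023, 0.0009, 0, 1],
    [-0.018, -0.049, 0, -0.0023, 0.0009, 0, 1],
    [-0.014, -0.039, 0, -0.0023, 0.0009, 0, 1],
    [-0.011, -0.03, 0, -0.0023, 0.0009, 0, 1]
  ]
}}

```text
time: 15.3
eef_pos: [0.6009, 0.0622, 0.1039]
tcp_rot: [-0.537, 0.457, -0.247, 0.664]
contact_force: [-0.8, -1.8, -2.7]
opening: 0.305
```

```bash
python3 -c "
from h import *
err(.232);plan(.232,.257);plan(.257,.275,8)"
```

```text
t 15.3 open mm 25.923913303887417 F tool [ 2.0335  2.1515 -1.5984] T tool [-0.234  -0.0064 -0.5691] poserr tool [ 0.4228 -1.0209  0.3911] rot [-0.0026  0.0056  0.0001]
[[-0.008,-0.022,0.0,-0.0023,0.0009,0.0,1.0],[-0.006,-0.015,0.0,-0.0023,0.0009,0.0,1.0],[-0.003,-0.009,0.0,-0.0023,0.0009,0.0,1.0],[-0.002,-0.006,0.0,-0.0023,0.0009,0.0,1.0],[-0.001,-0.003,0.0,-0.0023,0.0009,0.0,1.0],[0.0,-0.001,0.0,-0.0023,0.0009,0.0,1.0],[0.001,0.003,0.0,-0.0023,0.0009,0.0,1.0],[0.004,0.01,0.0,-0.0023,0.0009,0.0,1.0],[0.006,0.016,0.0,-0.0023,0.0009,0.0,1.0],[0.003,0.01,0.0,-0.0023,0.0008,0.0001,1.0]]
[[-0.001,-0.004,0.0,-0.0021,0.0008,0.0,1.0],[-0.003,-0.007,0.0,-0.0021,0.0008,0.0,1.0],[-0.001,-0.004,0.0,-0.0021,0.0008,0.0,1.0],[0.0,-0.001,0.0,-0.0021,0.0008,0.0,1.0],[0.0,0.0,0.0,-0.0021,0.0008,0.0,1.0],[0.0,0.0,0.0,-0.0021,0.0008,0.0,1.0],[0.0,0.0,0.0,-0.0021,0.0008,0.0,1.0],[0.0,0.0,0.0,-0.0021,0.0008,0.0,1.0]]
```

Call:
{"api": "carry_out", "payload": {
  "moves": [
    [-0.008, -0.022, 0, -0.0023, 0.001, -0.0002, 1],
    [-0.006, -0.015, 0, -0.0023, 0.001, -0.0002, 1],
    [-0.003, -0.009, 0, -0.0023, 0.0009, 0, 1],
    [-0.002, -0.006, 0, -0.0023, 0.0009, 0, 1],
    [-0.001, -0.003, 0, -0.0023, 0.0009, 0, 1],
    [0, 0, 0, -0.0023, 0.0009, 0, 1],
    [0, 0, 0, -0.0023, 0.0009, 0, 1]
  ]
}}

```text
time: 16.18
eef_pos: [0.5915, 0.077, 0.1036]
tcp_rot: [-0.55, 0.442, -0.228, 0.671]
contact_force: [1.1, -1.2, -3.0]
opening: 0.302
```

```bash
python3 -c "
from h import *
err(.2495);look('w4')"
```

```text
t 16.18 open mm 25.62908466329304 F tool [2.5411 2.3021 0.2148] T tool [ 0.009   0.0273 -0.5426] poserr tool [ 0.3158 -1.3336  0.6431] rot [-0.0029  0.0059  0.0001]
[0.5915 0.077  0.1036] [ 1.0522 -1.2283 -3.0311] [-0.1443  0.3676  1.7891  0.2821  1.2274 -0.8393]
```

View pics/w4.png

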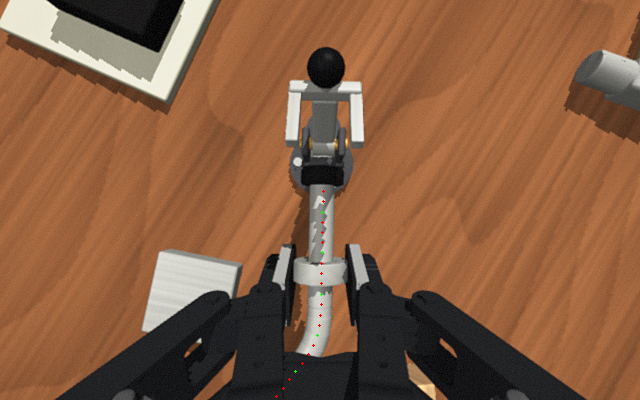

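The collar is held at (320,271) on the last straight. The buffer face edge is at (321,184) and the knob at (326,68). I'll compute what's left to travel.

```bash
python3 -c "
from h import *
import pickle
m=pickle.load(open('w4.pkl','rb'))
p,Rc=cur()
f=Rc.apply([-.94,.342,0]);f[2]=0;f/=np.linalg.norm(f)
c=p+Rc.apply([0,.005,0]);print('collar est',c,'heading',np.degrees(np.arctan2(f[1],f[0])))
for z in(.1,.1105):
  a=onz(m,321,184,z);print('buf',z,a,'ahead',(a-c)@f)
b=onz(m,320,262,.1135);print('collar front top',(b-c)@f);
d=onz(m,320,285,.1135);print('collar back top',(d-c)@f)
x,y=onz(m,320,235,.1),onz(m,321,190,.1);print('bar heading',np.degrees(np.arctan2(*(y-x)[[1,0]])))
for th in(1.7,1.8,1.9,2.0):
  st=c+f*((onz(m,321,184,.1105)-c)@f);st[2]=.1;k=st+f*(.016-.038*np.cos(th))+[0,0,.02+.038*np.sin(th)];print(th,k,proj(m,k))
"
```

```text
collar est [0.5904 0.0788 0.0988] heading 122.44516184997707
buf 0.1 [0.568  0.1154 0.1   ] ahead 0.04287080512996978
buf 0.1105 [0.5684 0.1145 0.1105] ahead 0.041943012133871964
collar front top 0.007011386252289974
collar back top -0.0030939978526234317
bar heading 121.10063714498736
1.7 [0.5567 0.1318 0.1577] [[319.9458 101.3531]]
1.8 [0.5546 0.135  0.157 ] [[319.9204  90.0594]]
1.9 [0.5527 0.138  0.156 ] [[319.8901  79.7615]]
2.0 [0.5508 0.141  0.1546] [[319.8556  70.6413]]
```

Call:
{"api": "carry_out", "payload": {
  "moves": [
    [0.004, 0.01, 0, -0.0023, 0.0009, 0, 1],
    [0.003, 0.009, 0, -0.0023, 0.0009, 0, 1],
    [0, 0, 0, -0.0023, 0.0009, 0, 1],
    [0, 0, 0, -0.0023, 0.0009, 0, 1],
    [0, 0, 0, -0.0023, 0.0009, 0, 1],
    [0, 0, 0, -0.0023, 0.0009, 0, 1],
    [0, 0, 0, -0.0023, 0.0009, 0, 1],
    [0, 0, 0, -0.0023, 0.0009, 0, 1]
  ]
}}

```text
time: 17.23
eef_pos: [0.5812, 0.0939, 0.1031]
tcp_rot: [-0.545, 0.447, -0.235, 0.669]
contact_force: [0.5, -1.6, -3.6]
opening: 0.304
```

```bash
python3 -c "
from h import *
err(.2695)"
```

```text
t 17.23 open mm 25.874573390885224 F tool [ 2.7604  2.782  -0.4434] T tool [ 0.0077 -0.0287 -0.5792] poserr tool [-0.0587 -1.7254  0.8395] rot [-0.0027  0.0067  0.    ]
```

Call:
{"api": "carry_out", "payload": {
  "moves": [
    [0, 0, 0, 0.0002, 0.0007, 0, 1],
    [0, 0, 0, 0, 0, 0, 1]
  ]
}}

```text
time: 17.48
eef_pos: [0.5811, 0.0941, 0.1025]
tcp_rot: [-0.545, 0.448, -0.235, 0.669]
contact_force: [-0.5, 0.4, -2.6]
opening: 0.307
```

Call:
{"api": "carry_out", "payload": {
  "moves": [
    [0, 0, 0, 0.0002, 0.0007, 0, 1],
    [0, 0, 0, 0, 0, 0, 1]
  ]
}}

```text
time: 17.73
eef_pos: [0.5814, 0.0939, 0.1019]
tcp_rot: [-0.545, 0.447, -0.235, 0.669]
contact_force: [0.7, 0.0, -1.4]
opening: 0.302
```

Call:
{"api": "carry_out", "payload": {
  "moves": [
    [0, 0, 0, -0.0019, 0.0008, 0, 1],
    [0, 0, 0, -0.0019, 0.0008, 0, 1],
    [0, 0, 0, -0.0019, 0.0008, 0, 1],
    [0, 0, 0, -0.0019, 0.0008, 0, 1],
    [0, 0, 0, -0.0019, 0.0008, 0, 1],
    [0, 0, 0, 0, 0, 0, 1]
  ]
}}

```text
time: 18.48
eef_pos: [0.5757, 0.1028, 0.1011]
tcp_rot: [-0.545, 0.447, -0.235, 0.669]
contact_force: [-0.6, -0.7, -0.5]
opening: 0.302
```

```bash
python3 -c "
from h import *
err(.2795);look('w5')
import pickle;m=pickle.load(open('w5.pkl','rb'))
im=cv2.imread('pics/w5_raw.png')[0:320,200:440];cv2.imwrite('pics/w5c.png',cv2.resize(im,None,fx=1.8,fy=1.8,interpolation=cv2.INTER_CUBIC))"
```

```text
t 18.48 open mm 25.680217894346214 F tool [ 0.386   0.3791 -0.8788] T tool [ 0.0799  0.0185 -0.1754] poserr tool [-0.3369 -3.7478  0.9418] rot [-0.0025  0.0068 -0.0001]
[0.5757 0.1028 0.1011] [-0.6281 -0.6544 -0.4924] [-0.1077  0.3401  1.8312  0.2986  1.2002 -0.7957]
```

View pics/w5c.png

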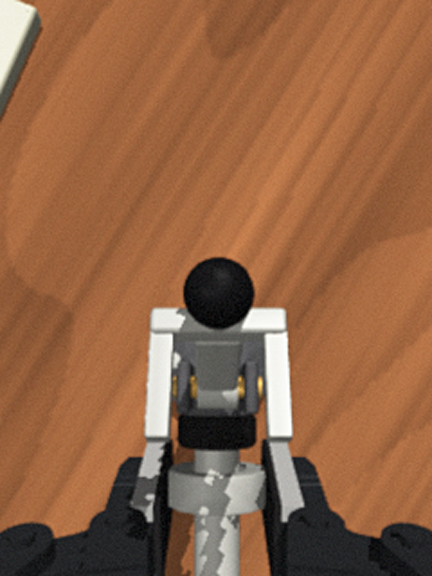

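The collar is about 4–5 mm short of the buffer (front edge at crop row 465, buffer at 447), and the prongs and knob are clear. Now small steps, feeling for contact.

Call:
{"api": "carry_out", "payload": {
  "moves": [
    [0, 0, 0, -0.0009, 0.0003, -0.0001, 1],
    [0, 0, 0, -0.0009, 0.0003, -0.0001, 1],
    [0, 0, 0, -0.0009, 0.0003, 0, 1],
    [0, 0, 0, 0, 0, 0, 1]
  ]
}}

```text
time: 19.02
eef_pos: [0.5742, 0.105, 0.1012]
tcp_rot: [-0.545, 0.447, -0.235, 0.669]
contact_force: [-0.2, 0.4, -1.7]
opening: 0.303
```

Call:
{"api": "carry_out", "payload": {
  "moves": [
    [0, 0, 0, -0.0009, 0.0003, 0, 1],
    [0, 0, 0, 0, 0, 0, 1]
  ]
}}

```text
time: 19.27
eef_pos: [0.5737, 0.1058, 0.1012]
tcp_rot: [-0.545, 0.447, -0.235, 0.669]
contact_force: [0.8, 0.7, -1.6]
opening: 0.302
```

Call:
{"api": "carry_out", "payload": {
  "moves": [
    [0, 0, 0, -0.0009, 0.0003, 0, 1],
    [0, 0, 0, 0, 0, 0, 1]
  ]
}}

```text
time: 19.52
eef_pos: [0.5732, 0.1066, 0.1012]
tcp_rot: [-0.545, 0.447, -0.235, 0.669]
contact_force: [-0.3, -0.4, -0.9]
opening: 0.301
```

Call:
{"api": "carry_out", "payload": {
  "moves": [
    [0, 0, 0, -0.0009, 0.0003, 0, 1],
    [0, 0, 0, 0, 0, 0, 1]
  ]
}}

```text
time: 19.77
eef_pos: [0.5727, 0.1075, 0.1013]
tcp_rot: [-0.545, 0.447, -0.235, 0.669]
contact_force: [-0.2, 0.2, -0.7]
opening: 0.3
```

```bash
python3 -c "
from h import *
err(.2855)"
```

```text
t 19.77 open mm 25.467372044622998 F tool [ 0.0374  0.7551 -0.077 ] T tool [ 0.0102 -0.0079 -0.2332] poserr tool [-0.6711 -3.3776  1.1182] rot [-0.0027  0.0067  0.    ]
```

Call:
{"api": "carry_out", "payload": {
  "moves": [
    [0, 0, 0, -0.0009, 0.0003, 0, 1],
    [0, 0, 0, 0, 0, 0, 1]
  ]
}}

```text
time: 20.02
eef_pos: [0.5723, 0.1081, 0.1013]
tcp_rot: [-0.545, 0.447, -0.235, 0.669]
contact_force: [0.8, -0.9, -1.0]
opening: 0.304
```

Call:
{"api": "carry_out", "payload": {
  "moves": [
    [0, 0, 0, -0.0009, 0.0003, 0, 1],
    [0, 0, 0, 0, 0, 0, 1]
  ]
}}

```text
time: 20.27
eef_pos: [0.5719, 0.1088, 0.1014]
tcp_rot: [-0.545, 0.447, -0.235, 0.669]
contact_force: [1.0, -0.9, -2.1]
opening: 0.3
```

```bash
python3 -c "
from h import *
err(.2875);look('w6',False)
im=cv2.imread('pics/w6_raw.png')[100:320,220:420];cv2.imwrite('pics/w6c.png',cv2.resize(im,None,fx=2.5,fy=2.5,interpolation=cv2.INTER_CUBIC))"
```

```text
t 20.27 open mm 25.509343626237712 F tool [1.9496 1.5282 0.4197] T tool [-0.0605 -0.0036 -0.3264] poserr tool [-0.9896 -3.171   1.1167] rot [-0.0029  0.0067  0.0006]
[0.5719 0.1088 0.1014] [ 1.048  -0.8968 -2.1   ] [-0.0983  0.3326  1.8402  0.301   1.1957 -0.7881]
```

View pics/w6c.png

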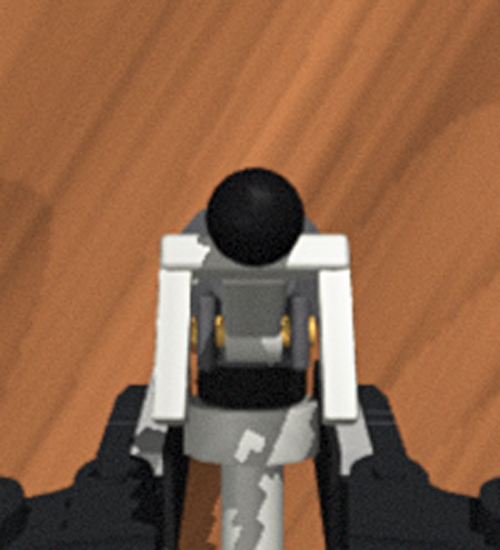

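The collar touches the buffer, with about 1.3 N along the bar. I'll press 1 mm more, then open gently and back off.

Call:
{"api": "carry_out", "payload": {
  "moves": [
    [0, 0, 0, -0.0009, 0.0003, 0, 1],
    [0, 0, 0, 0, 0, 0, 1],
    [0, 0, 0, 0, 0, 0, 1],
    [0, 0, 0, 0, 0, 0, 1]
  ]
}}

```text
time: 20.82
eef_pos: [0.5713, 0.1097, 0.1013]
tcp_rot: [-0.545, 0.447, -0.235, 0.669]
contact_force: [2.1, -2.9, -0.3]
opening: 0.303
```

Call:
{"api": "carry_out", "payload": {
  "moves": [
    [0, 0, 0, 0, 0, 0, 0.3],
    [0, 0, 0, 0, 0, 0, 0.2],
    [0, 0, 0, 0, 0, 0, 0.1],
    [0, 0, 0, 0, 0, 0, 0],
    [0, 0, 0, 0, 0, 0, -0.1],
    [0, 0, 0, 0, 0, 0, -0.1]
  ]
}}

```text
time: 21.58
eef_pos: [0.5713, 0.1098, 0.1013]
tcp_rot: [-0.545, 0.447, -0.235, 0.669]
contact_force: [0.2, -0.5, -0.0]
opening: 0.551
```

Call:
{"api": "carry_out", "payload": {
  "moves": [
    [0, 0, 0, 0.002, -0.012, 0, -0.1],
    [0, 0, 0, 0.004, -0.02, 0, -0.1],
    [0, 0, 0, 0.005, -0.03, 0, -0.1],
    [0, 0, 0, 0.005, -0.03, 0, -0.1],
    [0, 0, 0, 0, 0, 0, -0.1]
  ]
}}

```text
time: 22.2
eef_pos: [0.5979, 0.0684, 0.1865]
tcp_rot: [-0.544, 0.445, -0.238, 0.67]
contact_force: [0.7, -0.4, -1.0]
opening: 0.551
```

```bash
python3 -c "
from h import *
look('w7',False)
im=cv2.imread('pics/w7_raw.png')[120:400,190:470];cv2.imwrite('pics/w7c.png',cv2.resize(im,None,fx=2,fy=2,interpolation=cv2.INTER_CUBIC))"
```

```text
[0.5979 0.0684 0.1865] [ 0.7249 -0.4094 -1.0168] [-0.1582  0.2728  1.7402  0.2736  1.356  -0.7937]
```

View pics/w7c.png

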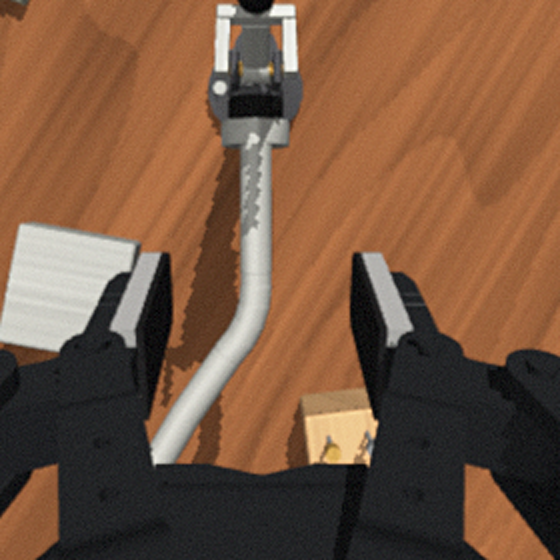

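The released collar sits against the buffer at crop (255,130). That was my twelfth and last viewable picture, so from here I check by numbers. Next I triangulate the knob.

```bash
cat > knob.py <<'E'
from h import *
import pickle
obs=[('w4',(326,68)),('w5',(321.1,162.2)),('w6',(322,186.4))]
def tri(rays):
    A=np.zeros((3,3));b=np.zeros(3)
    for c,d in rays:
        d=d/np.linalg.norm(d);M=np.eye(3)-np.outer(d,d);A+=M;b+=M@c
    return np.linalg.solve(A,b)
rays=[ray(pickle.load(open(n+'.pkl','rb')),*o) for n,o in obs]
s,d=camera_model("scene"),camera_model("side")
k=tri(rays+[ray(s,371.5,163.5),ray(d,267,157)])
print("knob",k,"wrist only",tri(rays))
for n,o in obs: print(n,proj(pickle.load(open(n+'.pkl','rb')),k),o)
h=np.radians(121.1);f=np.array([np.cos(h),np.sin(h),0]);l=np.array([np.sin(h),-np.cos(h),0])
m=pickle.load(open('w7.pkl','rb'))
print("buffer edge w7",onz(m,190+255/2,120+116/2,.1105),"collar back top",onz(m,190+255/2,120+147/2,.1135-.0017),"front",onz(m,317.5,120+119/2,.1118))
for st in (np.array([.568,.1148,.1]),):
    H=st+.016*f+[0,0,.02];r=k-H;print("from hinge: fwd",r@f,"lat",r@l,"up",r[2],"rad",np.hypot(r@f,r[2]),"theta",np.arctan2(r[2],-(r@f)))
E
python3 knob.py
```

```text
knob [0.5518 0.1413 0.1546] wrist only [0.552  0.1427 0.1547]
w4 [[323.1156  71.6051]] (326, 68)
w5 [[318.5949 166.1759]] (321.1, 162.2)
w6 [[319.1698 190.0575]] (322, 186.4)
buffer edge w7 [0.5686 0.1154 0.1105] collar back top [0.5745 0.1056 0.1118] front [0.5693 0.1143 0.1118]
from hinge: fwd 0.015008600037749759 lat -0.00016206351426710681 up 0.034638050116668276 rad 0.037749868754446886 theta 1.9796744613677997
```

```bash
cat >> h.py <<'E'
h_=np.radians(121.1);f_=np.array([np.cos(h_),np.sin(h_),0]);HG=np.array([.568,.1148,.1])+.016*f_+[0,0,.02];RT=tool(h_-np.pi/2)
def tcp_tip(fwd,z): # fwd: fingertip centre from hinge, away from rail; z: tip height
    return np.r_[(HG+fwd*f_)[:2],z+.019]
def seq(p,Rc,wps,n):
    for w,k in zip(wps,n): rows(p,Rc,w,RT,k,1); p,Rc=w,RT
E
python3 - <<'E'
from h import *
p,Rc=cur();a=p+[0,0,.06]
seq(p,Rc,[a,tcp_tip(.048,.215),tcp_tip(.048,.150)],[3,4,3])
E
```

```text
[[-0.002,0.001,-0.116,-0.0068,-0.0188,0.0002,1.0],[-0.002,0.001,-0.116,-0.0046,-0.0195,0.0001,1.0],[-0.002,0.001,-0.116,-0.0023,-0.0199,0.0001,1.0]]
[[0.0,0.0,0.0,-0.0294,0.0026,-0.0002,1.0],[0.0,0.0,0.0,-0.0294,0.0026,-0.0002,1.0],[0.0,0.0,0.0,-0.0294,0.0026,-0.0002,1.0],[0.0,0.0,0.0,-0.0294,0.0026,-0.0002,1.0]]
[[0.0,0.0,0.0,0.0,0.0217,0.0,1.0],[0.0,0.0,0.0,0.0,0.0217,0.0,1.0],[0.0,0.0,0.0,0.0,0.0217,0.0,1.0]]
```

Call:
{"api": "carry_out", "payload": {
  "moves": [
    [-0.002, 0.001, -0.116, -0.0068, -0.0188, 0, 1],
    [-0.002, 0.001, -0.116, -0.0046, -0.0195, 0, 1],
    [-0.002, 0.001, -0.116, -0.0023, -0.0199, 0, 1],
    [0, 0, 0, -0.0294, 0.0026, -0.0002, 1],
    [0, 0, 0, -0.0294, 0.0026, -0.0002, 1],
    [0, 0, 0, -0.0294, 0.0026, -0.0002, 1],
    [0, 0, 0, -0.0294, 0.0026, -0.0002, 1],
    [0, 0, 0, 0, 0, 0, 1],
    [0, 0, 0, 0, 0, 0, 1]
  ]
}}

```text
time: 23.38
eef_pos: [0.5332, 0.1697, 0.2313]
tcp_rot: [0.617, -0.348, 0.346, -0.615]
contact_force: [-0.4, -0.2, -0.1]
opening: -0.003
```

Run:
```python
from h import *
p,Rc=cur();S=get_state();print(S["opening"],S["contact_force"],"d",Rc.inv().apply(tcp_tip(.048,.215)-p),(Rc.inv()*RT).as_rotvec())
```

```text
-0.003319491527459139 [-0.3785 -0.2324 -0.0617] d [ 0.001  -0.0027  0.0015] [ 0.0028  0.0017 -0.0012]
```

Call:
{"api": "carry_out", "payload": {
  "moves": [
    [0, 0, 0, 0, 0.02, 0.0015, 1],
    [0, 0, 0, 0, 0.022, 0, 1],
    [0, 0, 0, 0, 0.02, 0, 1],
    [0, 0, 0, 0, 0, 0, 1]
  ]
}}

```text
time: 23.88
eef_pos: [0.5331, 0.17, 0.1669]
tcp_rot: [0.617, -0.35, 0.345, -0.614]
contact_force: [0.7, -0.3, 0.2]
opening: 0.001
```

Run:
```python
from h import *
p,Rc=cur();print(get_state()["contact_force"],p, "fwd",(p-HG)@f_,"tip z",p[2]-.019)
q,u=p,Rc
R0=3.8e-2
for a in(1.9,1.7,1.5,1.3,1.1,.9):
    t=tcp_tip(-R0*np.cos(a)+.006+.011-.001,.12+R0*np.sin(a)-.004);rows(q,RT,t,RT,3,1);q=t
```

```text
[ 0.7341 -0.2927  0.2022] [0.5331 0.17   0.1669] fwd 0.04931748991119993 tip z 0.14788759954718683
[[0.0,0.0,0.0,0.007,-0.0014,0.0004,1.0],[0.0,0.0,0.0,0.007,-0.0014,0.0004,1.0],[0.0,0.0,0.0,0.007,-0.0014,0.0004,1.0]]
[[0.0,0.0,0.0,0.0025,-0.0006,0.0,1.0],[0.0,0.0,0.0,0.0025,-0.0006,-0.0,1.0],[0.0,0.0,0.0,0.0025,-0.0006,0.0,1.0]]
[[0.0,0.0,0.0,0.0025,-0.0001,-0.0,1.0],[0.0,0.0,0.0,0.0025,-0.0001,0.0,1.0],[0.0,0.0,0.0,0.0025,-0.0001,-0.0,1.0]]
[[0.0,0.0,0.0,0.0025,0.0004,0.0,1.0],[0.0,0.0,0.0,0.0025,0.0004,-0.0,1.0],[0.0,0.0,0.0,0.0025,0.0004,0.0,1.0]]
[[0.0,0.0,0.0,0.0024,0.0009,-0.0,1.0],[0.0,0.0,0.0,0.0024,0.0009,-0.0,1.0],[0.0,0.0,0.0,0.0024,0.0009,-0.0,1.0]]
[[0.0,0.0,0.0,0.0021,0.0014,0.0,1.0],[0.0,0.0,0.0,0.0021,0.0014,-0.0,1.0],[0.0,0.0,0.0,0.0021,0.0014,0.0,1.0]]
```

Call:
{"api": "carry_out", "payload": {
  "moves": [
    [0, 0, 0, 0.006, -0.0014, 0.0004, 1],
    [0, 0, 0, 0.006, -0.0014, 0.0004, 1],
    [0, 0, 0, 0.003, -0.0007, 0.0004, 1],
    [0, 0, 0, 0.003, -0.0007, 0, 1],
    [0, 0, 0, 0.003, -0.0006, 0, 1],
    [0, 0, 0, 0, 0, 0, 1]
  ]
}}

```text
time: 24.62
eef_pos: [0.5466, 0.1532, 0.175]
tcp_rot: [0.616, -0.348, 0.347, -0.616]
contact_force: [-0.5, 0.8, 1.0]
opening: -0.002
```

Call:
{"api": "carry_out", "payload": {
  "moves": [
    [0, 0, 0, 0.0025, -0.0006, 0, 1],
    [0, 0, 0, 0.0025, -0.0006, 0, 1],
    [0, 0, 0, 0.0025, -0.0006, 0, 1],
    [0, 0, 0, 0.0025, -0.0001, 0, 1],
    [0, 0, 0, 0.0025, -0.0001, 0, 1],
    [0, 0, 0, 0.0025, -0.0001, 0, 1]
  ]
}}

```text
time: 25.38
eef_pos: [0.5544, 0.1403, 0.1769]
tcp_rot: [0.616, -0.348, 0.347, -0.616]
contact_force: [-0.4, 0.5, 0.2]
opening: 0.001
```

Call:
{"api": "carry_out", "payload": {
  "moves": [
    [0, 0, 0, 0, 0.002, 0, 1],
    [0, 0, 0, 0, 0.002, 0, 1],
    [0, 0, 0, 0, 0, 0, 1]
  ]
}}

```text
time: 25.75
eef_pos: [0.554, 0.1406, 0.1726]
tcp_rot: [0.616, -0.348, 0.346, -0.616]
contact_force: [-0.1, 0.6, -0.1]
opening: -0.001
```

Call:
{"api": "carry_out", "payload": {
  "moves": [
    [0, 0, 0, 0.0025, 0.0002, 0, 1],
    [0, 0, 0, 0.0025, 0.0002, 0, 1],
    [0, 0, 0, 0.0025, 0.0004, 0, 1]
  ]
}}

```text
time: 26.12
eef_pos: [0.5583, 0.1339, 0.1722]
tcp_rot: [0.616, -0.348, 0.347, -0.616]
contact_force: [-0.1, 0.2, -0.4]
opening: -0.002
```

Run:
```python
from h import *
p,Rc=cur();print(Rc.inv().apply(get_state()["contact_force"]),p, "fwd",(p-HG)@f_,"lat",(p-HG)@Rc.apply([0,0,1]),"tip z",p[2]-.019)
```

```text
[-0.2303  0.4273 -0.0011] [0.5583 0.1339 0.1722] fwd 0.005340276547855958 lat 0.0015218814490975763 tip z 0.15324461065331274
```

Run:
```python
from h import *
K=lambda a:HG+.038*(-np.cos(a)*f_+np.array([0,0,np.sin(a)]))
for n in("scene","side"):
    m=camera_model(n);im=read_camera(n);cv2.imwrite(f"pics/{n}_k.png",im);old=cv2.imread(f"pics/{n}0.png")
    for a in(1.98,1.6,1.25,.9,.0):
        u,v=proj(m,K(a))[0].round().astype(int);print(n,a,(u,v),im[v,u],old[v,u])
    g=cv2.cvtColor(im,cv2.COLOR_BGR2GRAY)
    u,v=proj(m,K(1.25))[0].round().astype(int)
    print(g[v-14:v+10,u-14:u+14])
```

```text
scene 1.98 (np.int64(373), np.int64(163)) [37 36 34] [43 45 52]
scene 1.6 (np.int64(369), np.int64(165)) [103 107 106] [105 144 202]
scene 1.25 (np.int64(365), np.int64(167)) [ 83 142 220] [ 80 137 212]
scene 0.9 (np.int64(362), np.int64(170)) [ 81 136 210] [ 78 131 203]
scene 0.0 (np.int64(357), np.int64(178)) [ 96 138 197] [ 85 142 217]
[[165 159 131 107 118 198 253 255 254 254 254 254 254 254 226 115  43  33
   33  34  34  34  34  34  33  33  34  34]
 [163 156 130 105 107 179 253 255 255 255 255 255 255 254 229 118  44  31
   34  35  35  33  34  34  32  34  32  33]
 [159 154 130 105  99 157 245 254 255 255 254 254 254 252 205 106  42  34
   36  34  35  35  35  34  34  32  33  45]
 [157 154 139 114 100 132 210 245 249 247 244 239 230 212 159  92  46  38
   36  33  34  34  37  36  38  40  43  68]
 [157 157 150 125 104 117 155 183 185 176 170 163 156 157 143 103  68  63
   54  37  33  34  39  45  52  55  60  86]
 [160 161 159 136 119 132 150 157 154 150 147 142 143 152 152 122 101 102
   79  45  34  37  45  57  63  66  69  85]
 [165 166 164 152 146 156 163 164 163 163 162 160 160 162
[... 4491 characters left out ...]
127 132 135 135 131 131 102 123 108 109 117 132 133 134 136 133 133 135
  137 137 135 133 133 133 131 134 137 138]
 [129 128 132 137 136 135 135 128 124 113 110 129 133 130 134 136 133 133
  135 136 135 136 132 132 133 133 132 136]
 [130 129 130 134 137 137 136 130 127 112 111 112 118 105 130 135 136 135
  133 136 137 137 135 131 131 133 133 131]
 [131 129 130 131 134 137 136 136 128 131 114 111  94  91  98 129 134 135
  135 133 133 138 138 135 133 131 133 131]
 [132 132 128 128 131 133 137 137 131 129 116 113 175 120  69 102 133 134
  135 135 134 133 137 137 135 134 132 131]
 [132 131 132 131 133 132 134 138 134 148 134 126 132 126  79  81 132 134
  132 134 135 134 134 135 137 134 132 133]]
```

```bash
cat > asc.py <<'E'
from h import *
def asc(im,u0,u1,v0,v1):
    hsv=cv2.cvtColor(im,cv2.COLOR_BGR2HSV)
    for v in range(v0,v1): print(v,"".join("#" if hsv[v,u,2]<65 else "." if hsv[v,u,1]>110 else "W" if hsv[v,u,2]>180 else "o" for u in range(u0,u1)))
if __name__=="__main__":
    p,Rc=cur()
    for n,b in(("scene",(350,390,150,190)),("side",(255,295,140,180))):
        m=camera_model(n);print(n,"tip corners",proj(m,[p+Rc.apply([x,.019,0]) for x in(-.011,.011)]).round(1).tolist(),b)
        asc(cv2.imread(f"pics/{n}0.png"),*b);print();asc(cv2.imread(f"pics/{n}_k.png"),*b)
E
python3 asc.py
```

```text
scene tip corners [[373.7, 163.8], [367.3, 167.2]] (350, 390, 150, 190)
150 .....WWWWWWWWWWWWWWWWWWWWWWWWWWWWWWWWWWW
151 .....oWWWWWWWWWWWWWWWWWWWWWWWWWWWWWWWWWW
152 .....oWWWWWWWWWWWWWWWWWWWWWWWWWWWWWWWWWW
153 ......WWWWWWWWWWWWWWWWWWWWWWWWWWWWWWWWWW
154 ......WWWWWWWWWWWWWWWWWWWWWWWWWWWooooW..
155 ......oWWWWWWWWWWWWWWWWWWooooWW.........
156 ......oWWWWWWWWWWWoooWWW................
157 .......oWWWooooW........................
158 ........................................
159 ........................................
160 ........................................
161 ........................................
162 ................WWWWWW..................
163 ...............WWWWWWoo#o...............
164 ..............WWWWWWooo#................
165 ..............WWWW..ooooo...............
166 ....................oooWW...............
167 ...................WooWWWW..............
168 ..................WWWWWWWW..............
169 .................ooWWWWWW...............
170 ................oooooW..................
171 ...............ooooooo..................
172 ...............oooooooo...........
[... 5544 characters left out ...]
oooo.....................
165 ................oooo....................
166 ................ooooooo.................
167 .................oooooo.................
168 .................oooooo.................
169 ................ooooooo.................
170 ..............ooooooooo.................
171 ..............ooo..ooooo................
172 .............ooooo.oooo#................
173 ..............ooooooooo####.............
174 ..............oooooooo####ooo...........
175 ..............oooooooo###ooooooo........
176 ..............oooooooo###oooWooooWW.....
177 ..............oooooooo###ooooWoooooooWo.
178 ..............oooooooo##ooooooooWWoooooo
179 ...............ooooooo.#oooooooooooooooo
```

The knob hasn't moved; the fingertip met the ball at its equator and rode over it. I'll go back behind the knob with the tip lower.

Call:
{"api": "carry_out", "payload": {
  "moves": [
    [0, 0, 0, 0, -0.015, 0, 1],
    [0, 0, 0, 0, -0.015, 0, 1],
    [0, 0, 0, -0.0215, 0, -0.0007, 1],
    [0, 0, 0, -0.0215, 0, -0.0008, 1],
    [0, 0, 0, 0, 0, 0, 1],
    [0, 0, 0, 0, 0.02, 0, 1],
    [0, 0, 0, 0, 0.02, 0, 1],
    [0, 0, 0, 0, 0, 0, 1],
    [0, 0, 0, 0, 0, 0, 1]
  ]
}}

```text
time: 27.35
eef_pos: [0.5347, 0.1699, 0.1619]
tcp_rot: [0.616, -0.348, 0.347, -0.615]
contact_force: [-0.5, -0.0, 0.2]
opening: 0.002
```

```bash
cat >> h.py <<'E'
def tip():
    p,Rc=cur();print("t",get_state()["time"],"Ftool",Rc.inv().apply(get_state()["contact_force"]),"fwd",(p-HG)@f_,"lat",(p-HG)@Rc.apply([0,0,1]),"tip z",p[2]-.019)
E
python3 -c "
from h import *
tip()"
```

```text
t 27.35 Ftool [-0.2445 -0.1852 -0.4736] fwd 0.04834317318548122 lat -0.00010462184741697447 tip z 0.14285057511209298
```

Call:
{"api": "carry_out", "payload": {
  "moves": [
    [0, 0, 0, 0.006, 0, 0, 1],
    [0, 0, 0, 0.006, 0, 0, 1],
    [0, 0, 0, 0.003, 0, 0, 1],
    [0, 0, 0, 0.003, 0, 0, 1],
    [0, 0, 0, 0.003, -0.0005, 0, 1],
    [0, 0, 0, 0.003, -0.0005, 0, 1]
  ]
}}

```text
time: 28.1
eef_pos: [0.5471, 0.1494, 0.1632]
tcp_rot: [0.616, -0.348, 0.347, -0.616]
contact_force: [-0.4, 1.7, 1.1]
opening: 0.004
```

Call:
{"api": "carry_out", "payload": {
  "moves": [
    [0, 0, 0, 0.003, -0.001, 0, 1],
    [0, 0, 0, 0.003, -0.001, 0, 1],
    [0, 0, 0, 0.003, -0.0005, 0, 1]
  ]
}}

```text
time: 28.48
eef_pos: [0.5517, 0.1416, 0.1655]
tcp_rot: [0.616, -0.348, 0.347, -0.616]
contact_force: [-0.6, 0.9, 0.1]
opening: 0.002
```

Run:
```python
from asc import *
tip()
for n,b in(("scene",(355,385,158,176)),): im=read_camera(n);asc(im,*b)
```

```text
t 28.475 Ftool [-1.0446 -0.1139 -0.0161] fwd 0.015383084365617136 lat -0.00020368573941312358 tip z 0.14650809334073495
158 ..............ooo#####oooooooo
159 ..............ooo#####ooooooo#
160 ..............oooo############
161 ..............oooo############
162 ..............ooooo###########
163 ..............ooooo###########
164 ..........W...ooooo####.......
165 ........WWooo##oooo##o........
166 .......WWooo##oooooo..........
167 .....WooWW.oooo.oo............
168 ....WooW....ooW...............
169 ....oo.....ooWWW..............
170 ...........oWWWW..............
171 ..........oWWWWWW.............
172 .........oooWWWooo............
173 ........WoooooooooW...........
174 ........ooooooooooo...........
175 .........ooooooooo............
```

The catch is moving now, with the knob near vertical. I'll keep sweeping.

Call:
{"api": "carry_out", "payload": {
  "moves": [
    [0, 0, 0, 0.003, -0.0003, 0, 1],
    [0, 0, 0, 0.003, -0.0003, 0, 1],
    [0, 0, 0, 0.003, 0, 0, 1],
    [0, 0, 0, 0.003, 0, 0, 1],
    [0, 0, 0, 0.003, 0, 0, 1]
  ]
}}

```text
time: 29.15
eef_pos: [0.5595, 0.1288, 0.1663]
tcp_rot: [0.616, -0.348, 0.347, -0.616]
contact_force: [-0.5, -0.4, 0.0]
opening: 0.002
```

Call:
{"api": "carry_out", "payload": {
  "moves": [
    [0, 0, 0, 0.003, 0, 0, 1],
    [0, 0, 0, 0.003, 0, 0, 1],
    [0, 0, 0, 0.002, 0, 0, 1],
    [0, 0, 0, 0, 0, 0, 1]
  ]
}}

```text
time: 29.65
eef_pos: [0.5638, 0.1219, 0.1663]
tcp_rot: [0.616, -0.348, 0.347, -0.616]
contact_force: [1.2, 0.0, 0.3]
opening: -0.002
```

Run:
```python
from asc import *
tip()
for n,b in(("scene",(350,385,158,180)),): im=read_camera(n);asc(im,*b)
```

```text
t 29.65 Ftool [ 0.624  -0.2984  1.0385] fwd -0.007713975650420684 lat 1.3451351461234943e-05 tip z 0.14732687754377036
158 ............o###########o.ooooo....
159 .............##########o..oooooo...
160 .............o#########o..ooooooo..
161 .............oo######ooo..ooooooooo
162 ............ooo#####ooooooooooooooo
163 ............ooo######oooooo#ooooooo
164 ............oooo############ooooooo
165 ............ooooo###########oooooo.
166 ............ooooo############ooo...
167 ............ooooo######oooooo......
168 ..........ooooooo###...............
169 .........ooo#ooooooo...............
170 ........ooo###oooooW...............
171 .......oooo.#oooWWWWWW.............
172 ......oooo...oooWWWWooo............
173 ......ooo....ooooWWWooo............
174 ......oo.....ooooooooooo...........
175 ............Woooooooooo............
176 ...........Wooooooooooo............
177 .........Wooooo##ooooo.............
178 ........ooooooo##ooooo.............
179 .......WWWWoooo###oooo.............
```

The knob is at (362,170), θ≈0.9. I'll lift, move over it and press it down.

Call:
{"api": "carry_out", "payload": {
  "moves": [
    [0, 0, 0, 0, -0.012, 0, 1],
    [0, 0, 0, 0, -0.01, 0, 1],
    [0, 0, 0, 0.012, 0, 0, 1],
    [0, 0, 0, 0.012, 0, 0, 1],
    [0, 0, 0, 0, 0.005, 0, 1],
    [0, 0, 0, 0, 0.005, 0, 1],
    [0, 0, 0, 0, 0.004, 0, 1],
    [0, 0, 0, 0, 0.004, 0, 1],
    [0, 0, 0, 0, 0.004, 0, 1]
  ]
}}

```text
time: 30.82
eef_pos: [0.5761, 0.1018, 0.1662]
tcp_rot: [0.616, -0.348, 0.347, -0.616]
contact_force: [1.0, -0.4, 2.5]
opening: 0.001
```

```bash
python3 -c "
from h import *
tip()"
```

```text
t 30.825 Ftool [ 0.8805 -2.5202  0.6591] fwd -0.03132832481665131 lat 0.00011131057324352371 tip z 0.1471911000052634
```

Call:
{"api": "carry_out", "payload": {
  "moves": [
    [0, 0, 0, 0, 0.003, 0, 1],
    [0, 0, 0, 0, 0.003, 0, 1],
    [0, 0, 0, 0, 0.003, 0, 1],
    [0, 0, 0, 0, 0.003, 0, 1],
    [0, 0, 0, 0, 0.002, 0, 1]
  ]
}}

```text
time: 31.45
eef_pos: [0.5792, 0.0985, 0.1562]
tcp_rot: [0.617, -0.344, 0.35, -0.615]
contact_force: [0.7, -10.8, 12.5]
opening: -0.0
```

Call:
{"api": "carry_out", "payload": {
  "moves": [
    [0, 0, 0, 0, 0.002, 0, 1],
    [0, 0, 0, 0, 0.002, 0, 1],
    [0, 0, 0, 0, 0, 0, 1]
  ]
}}

```text
time: 31.82
eef_pos: [0.5803, 0.097, 0.1533]
tcp_rot: [0.618, -0.342, 0.351, -0.615]
contact_force: [0.7, -13.7, 13.6]
opening: -0.003
```

Call:
{"api": "carry_out", "payload": {
  "moves": [
    [0, 0, 0, 0, 0.001, 0, 1],
    [0, 0, 0, 0, 0.001, 0, 1],
    [0, 0, 0, 0, 0, 0, 1]
  ]
}}

```text
time: 32.2
eef_pos: [0.5807, 0.0964, 0.1518]
tcp_rot: [0.618, -0.342, 0.352, -0.615]
contact_force: [2.1, -16.3, 13.4]
opening: -0.002
```

```bash
python3 -c "
from h import *
tip()"
```

```text
t 32.2 Ftool [ 15.2213 -13.1746  -6.5899] fwd -0.038334631865573614 lat 0.00135296243310531 tip z 0.13280584139728985
```

Too much sideways push (15 N). I'll back off and look.

Call:
{"api": "carry_out", "payload": {
  "moves": [
    [0, 0, 0, 0, -0.01, 0, 1],
    [0, 0, 0, 0, -0.015, 0, 1],
    [0, 0, 0, 0, -0.02, 0, 1],
    [0, 0, 0, 0, 0, 0, 1]
  ]
}}

```text
time: 32.7
eef_pos: [0.5769, 0.1022, 0.1933]
tcp_rot: [-0.616, 0.347, -0.348, 0.617]
contact_force: [0.1, 0.2, 0.5]
opening: -0.003
```

Run:
```python
from asc import *
tip()
for n,b in(("scene",(345,385,155,190)),("side",(255,300,145,185))): im=read_camera(n);print(n);asc(im,*b)
K=lambda a:HG+.038*(-np.cos(a)*f_+np.array([0,0,np.sin(a)]))
for a in(0,.2,.4,.6,.8,1): print(a,proj(camera_model("scene"),K(a))[0],proj(camera_model("side"),K(a))[0])
```

```text
t 32.7 Ftool [-0.1678 -0.4636  0.1956] fwd -0.03137221669531289 lat 0.001249727513648527 tip z 0.1742804068211837
scene
155 ..........###############ooooooooWW.....
156 ..........o############.ooooooo.........
157 ...........###########o..oooooW.........
158 ...........oo#########o..oooooo.........
159 ...........ooo#######oooooooooooo.......
160 ...........ooo#####ooooooooooooooo......
161 ...........oo######oooooo##ooooooo......
162 ...........oo#############oooooooo......
163 ...........oooo###########ooooooo.......
164 ...........ooooo###########oooo.........
165 ...........ooooo###########o............
166 ...........ooooo####....................
167 ............oooo##o.....................
168 ............ooooo.......................
169 .............ooo......o.................
170 .............ooo...WWoWWW...............
171 .............oooooWWWWWWWWW.............
172 ............ooo#ooWWWWWWWooo............
173 ...........oooooooWWWWWWWoooW...........
174 ..........ooo...ooWWooooooooo...........
175 ..........oo.....ooooooooooo............
176 ................oooooooooooo...
[... 2159 characters left out ...]
.........oooooooo###oooooWWWWWo.........
177 ..............oooooooo##oooooooooWWWWWWo.....
178 ..............oooooooo##ooooooooooooWWWWoooW.
179 ...............ooooooo.#oooWooooooooooWoooWWW
180 ...............oooooo...ooooooooooooooooooWWW
181 ...............ooooo#...oooooooo...oooooooooo
182 ...............ooooo#...ooooooo........oooooo
183 ...............ooooo#....oooooo............oo
184 ...............oooooo....oooooo..............
0 [356.785  178.3898] [288.2936 172.4343]
0.2 [357.1538 176.8113] [287.7863 170.0085]
0.4 [357.9573 175.0447] [286.7266 167.5257]
0.6 [359.1673 173.1613] [285.1518 165.09  ]
0.8 [360.7369 171.2397] [283.1234 162.8056]
1 [362.6021 169.3612] [280.7249 160.7719]
```

The knob is at θ≈0.68 (side 285,163). The tip had slipped to the rail side of the ball. I'll press again centred slightly hinge-side and follow the arc.

Call:
{"api": "carry_out", "payload": {
  "moves": [
    [0, 0, 0, -0.0035, 0, -0.001, 1],
    [0, 0, 0, 0, 0.009, 0, 1],
    [0, 0, 0, 0, 0.008, 0, 1],
    [0, 0, 0, 0, 0, 0, 1]
  ]
}}

```text
time: 33.3
eef_pos: [0.5725, 0.1041, 0.1725]
tcp_rot: [0.617, -0.349, 0.346, -0.615]
contact_force: [0.2, 0.2, 0.2]
opening: -0.005
```

Call:
{"api": "carry_out", "payload": {
  "moves": [
    [0, 0, 0, 0, 0.002, 0, 1],
    [0, 0, 0, 0.001, 0.003, 0, 1],
    [0, 0, 0, 0.001, 0.003, 0, 1],
    [0, 0, 0, 0, 0, 0, 1]
  ]
}}

```text
time: 33.8
eef_pos: [0.5742, 0.1023, 0.1659]
tcp_rot: [0.616, -0.348, 0.347, -0.615]
contact_force: [0.2, -0.3, 0.2]
opening: 0.003
```

```bash
python3 -c "
from h import *
tip()"
```

```text
t 33.8 Ftool [ 0.3451 -0.1574  0.0334] fwd -0.02991365075165668 lat -0.0012414912118358628 tip z 0.14687092483526382
```

Call:
{"api": "carry_out", "payload": {
  "moves": [
    [0, 0, 0, 0.0005, 0.002, 0.0005, 1],
    [0, 0, 0, 0.0005, 0.002, 0.0005, 1],
    [0, 0, 0, 0, 0, 0, 1]
  ]
}}

```text
time: 34.17
eef_pos: [0.576, 0.1018, 0.1625]
tcp_rot: [0.616, -0.348, 0.347, -0.616]
contact_force: [0.0, -1.4, 1.3]
opening: 0.0
```

Run:
```python
from asc import *
tip()
im=read_camera("side");asc(im,270,295,150,178)
```

```text
t 34.175 Ftool [ 1.2487 -1.3299 -0.7304] fwd -0.03131141575078851 lat 3.6847949719886035e-05 tip z 0.1435289426091147
150 ooo##################....
151 ###################o.....
152 .#################oo.....
153 ..#################o.....
154 ...###############oo.....
155 ......o#########oooo.....
156 .........o######oooo.....
157 ..........######oooo.....
158 ..........######ooo#.....
159 ..........o#####ooooo....
160 ..........o#####ooooo....
161 ..........o#####ooooo....
162 ...........#####ooo#.....
163 ..........o######ooo.....
164 ...........o#####ooo.....
165 ....o.....Woooo#ooo......
166 ....oooWWWWWooooooo......
167 ...WWWWWWoWoo....ooo.....
168 ...WWWWoooooo.....oo.....
169 .oooooooo..ooo....oo.....
170 oooooooo....ooo..........
171 oo..ooooo....ooo.........
172 ooo.oooo#....ooo.........
173 oooooooo####..ooo........
174 ooooooo####oo..oo........
175 ooooooo###ooooooo........
176 ooooooo###oooooWWWWWo....
177 ooooooo###ooooooooWWWWWWo
```

Run:
```python
from asc import *
p,Rc=cur();m=camera_model("wrist");im=read_camera("wrist");cv2.imwrite("pics/w8.png",im)
K=lambda a:HG+.038*(-np.cos(a)*f_+np.array([0,0,np.sin(a)]))
for a in(0,.4,.68,.9): print(a,proj(m,K(a))[0])
print("tip corners x-,x+",proj(m,[p+Rc.apply([x,.019,0]) for x in(-.011,.011)]))
s=im[200:380:3,250:390:2]
hsv=cv2.cvtColor(s,cv2.COLOR_BGR2HSV)
for i,r in enumerate(hsv): print(200+3*i,"".join("@" if x[2]<28 else "#" if x[2]<65 else "." if x[1]>110 else "W" if x[2]>180 else "o" for x in r))
```

```text
0 [319.5343 248.6399]
0.4 [319.4711 255.9532]
0.68 [319.4228 255.1073]
0.9 [319.3855 250.2592]
tip corners x-,x+ [[319.6507 239.0035]
 [319.7112 275.6597]]
200 ..........................o#oo##WWWWWWWW@oooo.........................
203 ..........................oo@@@#WWWWWWWW@@@ooo........................
206 ..........................ooo#@#WWWWWWWW@@ooo.........................
209 ..........................ooooooWWWWWWWWooooo.........................
212 ..........................ooooooWWWWWWWWWoooo.........................
215 ..........................ooooooWWWWWWWWWoooo.........................
218 ............................ooooWWWWWWWWooo...........................
221 ...............................oWWWWWWWW..............................
224 o..............................oWWWWWWWW..............................
227 oooooo.........................oWWWWWWWW..............................
230 ooooo..........................oWWWWWWWW..............................
233 WWWW#..........................oWWWWWWWW..............................
236 WWWo#..........................oWWWWWWWo
[... 2855 characters left out ...]
##@#####@################
353 ######@##############@####@@#@#@.......@@@@@@####@###@####@###########
356 ###########@####@@#######@@#######.....@#@@@@@#####################@##
359 ##@#@###################@@#########@#####@@@@@#####@###@######@#@@####
362 ########################@@@@#@@@@@@@##@@@@@@@@@###############@#@#####
365 @##@####@#@@@###@###@###@@###@#@#@######@##@@@@@############@####@####
368 ####@####@##############@@#######@########@##@@@############@#########
371 #############@#####@####@@##@#@@###@######@#@@@#@############@#@######
374 #######@#@@############@@@#####@##@#########@@@@##@#####@############@
377 ###################@####@#########@#########@@@@########@#@@##########
```

The numbers agree if the effective tip is about 6.5 mm shorter than I assumed, so contact on top of the ball is only starting now. I'll shift 4 mm hinge-side and follow the arc down.

Call:
{"api": "carry_out", "payload": {
  "moves": [
    [0, 0, 0, 0, -0.004, 0, 1],
    [0, 0, 0, -0.005, 0, 0, 1],
    [0, 0, 0, 0, 0.004, 0, 1],
    [0, 0, 0, 0.001, 0.002, 0, 1],
    [0, 0, 0, 0.001, 0.002, 0, 1],
    [0, 0, 0, 0.001, 0.002, 0, 1]
  ]
}}

```text
time: 35.02
eef_pos: [0.5752, 0.1034, 0.1565]
tcp_rot: [0.616, -0.348, 0.347, -0.616]
contact_force: [0.6, -2.2, 1.9]
opening: -0.003
```

Run:
```python
from asc import *
tip()
im=read_camera("side");asc(im,270,295,158,176)
```

```text
t 35.025 Ftool [ 2.2055 -1.9198 -0.6537] fwd -0.02945825767742311 lat 0.00020606052290838192 tip z 0.1374948428010467
158 .........######ooo#o.....
159 ..........######oooo.....
160 .........o######oooo.....
161 ..........######oooo.....
162 .........o######oooo.....
163 ..........######oooo.....
164 ..........######oooo.....
165 ....o.....o#####oooo.....
166 ....oooo..oo####ooo......
167 ...WWWWoWWWoooooooo......
168 ...WWWWWWWWWooooooo......
169 .oooooooooooWoo..ooo.....
170 ooooooooo...oo....oo.....
171 oo..ooooo...ooo....oo....
172 ooo.oooo#....oo....o.....
173 oooooooo####.ooo.........
174 oooooooo###oooooo........
175 ooooooo###ooooooo........
```

It's moving down at 2–3 N. I'll continue.

Call:
{"api": "carry_out", "payload": {
  "moves": [
    [0, 0, 0, 0.001, 0.002, 0, 1],
    [0, 0, 0, 0.0005, 0.002, 0, 1],
    [0, 0, 0, 0.0005, 0.002, 0, 1],
    [0, 0, 0, 0, 0, 0, 1]
  ]
}}

```text
time: 35.58
eef_pos: [0.5753, 0.1022, 0.1496]
tcp_rot: [0.616, -0.348, 0.346, -0.615]
contact_force: [-0.3, -0.4, 1.5]
opening: -0.001
```

Call:
{"api": "carry_out", "payload": {
  "moves": [
    [0, 0, 0, 0.0003, 0.002, 0, 1],
    [0, 0, 0, 0.0003, 0.002, 0, 1],
    [0, 0, 0, 0, 0.002, 0, 1],
    [0, 0, 0, 0, 0, 0, 1]
  ]
}}

```text
time: 36.08
eef_pos: [0.5758, 0.1017, 0.1439]
tcp_rot: [0.616, -0.348, 0.347, -0.616]
contact_force: [0.8, -0.0, 1.0]
opening: 0.002
```

Run:
```python
from asc import *
tip()
im=read_camera("side");asc(im,270,300,160,180)
```

```text
t 36.075 Ftool [ 0.4498 -0.9715  0.6536] fwd -0.031301432262717505 lat -0.00017288639639182575 tip z 0.12487904251992811
160 ...################oo.........
161 .....############oooo.........
162 ..........######ooo#o.........
163 ..........o######oooo.........
164 ...........######oooo.........
165 ....o......######oo#o.........
166 ....oooo...######oooo.........
167 ...WWWoo...######oooo.........
168 ...WWooWWWoo#####oooo.........
169 .oooooWWWWWo#####oooo.........
170 oooooooWWWWo#####ooo..........
171 oo..oooooooooooo#ooo#.........
172 ooo.oooo#..oooooooo#..........
173 oooooooo####.Woo.oo...........
174 ooooooo####oooo..oo...........
175 ooooooo###ooooooooo...........
176 ooooooo###ooooooooWW..........
177 ooooooo###oooooooooooooo......
178 ooooooo##ooooooooooooooooooo..
179 ooooooo.#ooooooooooooooooooooo
```

Call:
{"api": "carry_out", "payload": {
  "moves": [
    [0, 0, 0, 0, 0.0015, 0, 1],
    [0, 0, 0, 0, 0.0015, 0, 1],
    [0, 0, 0, 0, 0, 0, 1]
  ]
}}

```text
time: 36.5
eef_pos: [0.576, 0.1016, 0.1411]
tcp_rot: [0.616, -0.348, 0.347, -0.616]
contact_force: [0.3, 0.2, 0.7]
opening: 0.002
```

Call:
{"api": "carry_out", "payload": {
  "moves": [
    [0, 0, 0, 0, 0.0015, 0, 1],
    [0, 0, 0, 0, 0, 0, 1]
  ]
}}

```text
time: 36.75
eef_pos: [0.5762, 0.1016, 0.1401]
tcp_rot: [0.616, -0.348, 0.347, -0.616]
contact_force: [-0.6, 0.5, 3.3]
opening: 0.002
```

Call:
{"api": "carry_out", "payload": {
  "moves": [
    [0, 0, 0, 0, 0.001, 0, 1],
    [0, 0, 0, 0, 0, 0, 1]
  ]
}}

```text
time: 37.0
eef_pos: [0.5762, 0.1017, 0.1393]
tcp_rot: [0.616, -0.348, 0.347, -0.616]
contact_force: [-1.6, -0.3, 5.4]
opening: 0.003
```

Call:
{"api": "carry_out", "payload": {
  "moves": [
    [0, 0, 0, 0, 0.001, 0, 1],
    [0, 0, 0, 0, 0, 0, 1]
  ]
}}

```text
time: 37.25
eef_pos: [0.5763, 0.1018, 0.1387]
tcp_rot: [0.616, -0.348, 0.347, -0.616]
contact_force: [-1.0, 0.4, 6.3]
opening: 0.002
```

Call:
{"api": "carry_out", "payload": {
  "moves": [
    [0, 0, 0, 0, 0.001, 0, 1],
    [0, 0, 0, 0, 0, 0, 1]
  ]
}}

```text
time: 37.5
eef_pos: [0.5764, 0.1019, 0.1381]
tcp_rot: [0.616, -0.348, 0.347, -0.616]
contact_force: [-2.1, 1.2, 8.9]
opening: -0.002
```

Run:
```python
from asc import *
tip()
im=read_camera("side");asc(im,270,300,160,182)
```

```text
t 37.5 Ftool [-2.1012 -8.8923 -1.1436] fwd -0.03143257945676885 lat 0.0004903846651855599 tip z 0.11910328101416097
160 .##################oo.........
161 ...################oo.........
162 ....###############oo.........
163 .......##########oo#o.........
164 ..........o######oooo.........
165 ....o......######oooo.........
166 ....oooo...######oooo.........
167 ....WWoo...o#####oooo.........
168 ...WWooWoo.o#####ooo#.........
169 .oooooWWWWWo#####ooooo........
170 oooooooWWWWo#####oooo.........
171 oo..ooooooWo#####ooo#.........
172 ooo.oooo#ooo#oo##ooo#.........
173 oooooooo####.ooooooo..........
174 oooooooo###o.oooooo...........
175 ooooooo###oooooo.oo...........
176 ooooooo###oooooooooW..........
177 ooooooo###oooooooooooooo......
178 ooooooo###oooooooooooooooooo..
179 ooooooo.#ooooooooooooooooooooo
180 oooooo...ooooooooooooooooooooo
181 ooooo#....ooooooo...oooooooooo
```

Call:
{"api": "carry_out", "payload": {
  "moves": [
    [0, 0, 0, 0, 0.001, 0, 1],
    [0, 0, 0, 0, 0.001, 0, 1],
    [0, 0, 0, 0, 0, 0, 1],
    [0, 0, 0, 0, 0, 0, 1]
  ]
}}

```text
time: 38.05
eef_pos: [0.5766, 0.102, 0.137]
tcp_rot: [-0.616, 0.348, -0.347, 0.616]
contact_force: [-4.3, 0.9, 11.7]
opening: -0.001
```

Call:
{"api": "carry_out", "payload": {
  "moves": [
    [0, 0, 0, 0, 0.001, 0, 1],
    [0, 0, 0, 0, 0.001, 0, 1],
    [0, 0, 0, 0, 0, 0, 1],
    [0, 0, 0, 0, 0, 0, 1]
  ]
}}

```text
time: 38.55
eef_pos: [0.5768, 0.1021, 0.1359]
tcp_rot: [-0.616, 0.348, -0.347, 0.616]
contact_force: [-4.7, 1.6, 13.9]
opening: 0.001
```

```bash
python3 -c "
from h import *
tip()"
```

```text
t 38.55 Ftool [ -3.8276 -13.86    -3.2018] fwd -0.031425242745256515 lat 0.0009499424953015161 tip z 0.11685494494590766
```

Call:
{"api": "carry_out", "payload": {
  "moves": [
    [0, 0, 0, 0, -0.004, 0, 1],
    [0, 0, 0, 0, -0.006, 0, 1],
    [0, 0, 0, 0, -0.02, 0, 1],
    [0, 0, 0, 0.02, -0.03, 0, 1],
    [0, 0, 0, 0.03, -0.02, 0, 1],
    [0, 0, 0, 0.02, 0, 0, 1],
    [0, 0, 0, 0, 0, 0, 1],
    [0, 0, 0, 0, 0, 0, 1]
  ]
}}

```text
time: 39.55
eef_pos: [0.6112, 0.0422, 0.2108]
tcp_rot: [0.617, -0.349, 0.345, -0.615]
contact_force: [0.6, 0.4, -0.1]
opening: -0.001
```

Run:
```python
from asc import *
import pickle
tip()
K=lambda a:HG+.038*(-np.cos(a)*f_+np.array([0,0,np.sin(a)]))
m=camera_model("wrist");im=read_camera("wrist");cv2.imwrite("pics/w9.png",im);pickle.dump(m,open("w9.pkl","wb"))
for a in(0,.1,.2,.3): print(a,proj(m,K(a))[0],proj(camera_model("side"),K(a))[0],proj(camera_model("scene"),K(a))[0])
c=proj(m,K(0))[0].astype(int)
hsv=cv2.cvtColor(im,cv2.COLOR_BGR2HSV)
for v in range(c[1]-66,c[1]+50,3): print(v,"".join("@" if x[2]<28 else "#" if x[2]<65 else "." if x[1]>110 else "W" if x[2]>180 else "o" for x in hsv[v,c[0]-60:c[0]+60:2]))
print("u0",c[0]-60)
s=read_camera("side");asc(s,270,305,160,184)
```

```text
t 39.55 Ftool [-0.0402  0.0864  0.7654] fwd -0.10052636071708665 lat -0.0010033972347254048 tip z 0.19180030456637737
0 [321.0073 127.7833] [288.2936 172.4343] [356.785  178.3898]
0.1 [321.0046 127.9216] [288.1104 171.2349] [356.914  177.6282]
0.2 [321.0024 127.4863] [287.7863 170.0085] [357.1538 176.8113]
0.3 [321.0008 126.449 ] [287.3237 168.7678] [357.5025 175.9472]
61 ...................oooooooooWWWWWWooooooooo.................
64 ...................ooooooo#oWWWWWWW#oooooooo................
67 ..................oooWoooo.oWWWWWWW.oo.ooooo................
70 ..................ooWWWooo.WoWWWoWW.oo.ooooo................
73 ..................oooWoooo#oooooooo#oooooooo................
76 ..................oooooooo#ooWooWWo#ooooooo.................
79 ...................ooooo###oWWWWWWo#@#ooooo.................
82 ...................ooooo###oWWWWWWo###oooo..................
85 ....................oooo@@@oWWWWWWo@@@oooo..................
88 .....................ooo@@@oWWWWWWo@@@ooo...................
91 ......................oo@@@oWWWWWWo@@@o.....................
94 .....................
[... 2060 characters left out ...]
....................
167 ...WWWoo...........................
168 ...WWooWoo.......W.................
169 .oooooWWWWWWWW..WWo................
170 oooooooWWWWWWWWWoo##...............
171 oo..oooooooWWWWWoo###..............
172 ooo.ooooooooooWWo####..............
173 oooooooo####.oWooo##...............
174 oooooooo###ooooo.oo................
175 ooooooo###ooooooooo................
176 ooooooo###oooooooooW...............
177 ooooooo###oooooooooooooo...........
178 ooooooo##oooooooooooooooooWWW......
179 oooooo..#oooWooooooooooooooWWWWWo..
180 oooooo...oooooooooooooooooooWWWWWWW
181 ooooo#...oooooooo...oooooooooWWWWWW
182 ooooo#...ooooooo........ooooooooooW
183 oooooo....oooooo............ooooooo
```

Run:
```python
from h import *
from knob import tri
import pickle
K=lambda a:HG+.038*(-np.cos(a)*f_+np.array([0,0,np.sin(a)]))
def cen(im,u,v,r,t):
    g=cv2.cvtColor(im,cv2.COLOR_BGR2GRAY).astype(float);y,x=np.mgrid[v-r:v+r+1,u-r:u+r+1];w=np.clip(t-g[v-r:v+r+1,u-r:u+r+1],0,None);return (w*x).sum()/w.sum(),(w*y).sum()/w.sum()
s,d=camera_model("scene"),camera_model("side");I,J=read_camera("scene"),read_camera("side");W=cv2.imread("pics/w9.png");mw=pickle.load(open("w9.pkl","rb"))
a=cen(I,357,178,4,75);b=cen(J,289,171,4,70);c=cen(W,321,128,14,55)
a0=cen(cv2.imread("pics/scene0.png"),373,163,4,75);b0=cen(cv2.imread("pics/side0.png"),267,157,4,70)
print("now",a,b,c,"start",a0,b0)
for n,k in(("start",tri([ray(s,*a0),ray(d,*b0)])),("now",tri([ray(s,*a),ray(d,*b)])),("now3",tri([ray(s,*a),ray(d,*b),ray(mw,*c)]))):
    r=k-HG;print(n,k,"theta",np.arctan2(r[2],-(r@f_)),"rad",np.hypot(r@f_,r[2]))
```

```text
knob [0.5518 0.1413 0.1546] wrist only [0.552  0.1427 0.1547]
w4 [[323.1156  71.6051]] (326, 68)
w5 [[318.5949 166.1759]] (321.1, 162.2)
w6 [[319.1698 190.0575]] (322, 186.4)
buffer edge w7 [0.5686 0.1154 0.1105] collar back top [0.5745 0.1056 0.1118] front [0.5693 0.1143 0.1118]
from hinge: fwd 0.015008600037749759 lat -0.00016206351426710681 up 0.034638050116668276 rad 0.037749868754446886 theta 1.9796744613677997
now (np.float64(356.6296296296296), np.float64(178.09259259259258)) (np.float64(288.574780058651), np.float64(171.60997067448682)) (np.float64(322.0419570862375), np.float64(128.61855951892852)) start (np.float64(373.35135135135135), np.float64(163.3918918918919)) (np.float64(266.98060941828254), np.float64(156.6094182825485))
start [0.552  0.1423 0.1547] theta 1.9986635355573146 rad 0.038143081877532355
now [0.5801 0.0954 0.1226] theta 0.06798963788584304 rad 0.038960107133468806
now3 [0.5801 0.0956 0.1225] theta 0.06415600911665469 rad 0.03873486580255744
```

The knob measures θ≈0.065±0.05, close to down. I'll press once more, centred on the knob, to see whether it gives any further.

Call:
{"api": "carry_out", "payload": {
  "moves": [
    [0, 0, 0, -0.03, 0, 0.001, 1],
    [0, 0, 0, -0.033, 0, 0, 1],
    [0, 0, 0, 0, 0.025, 0, 1],
    [0, 0, 0, 0, 0.025, 0, 1],
    [0, 0, 0, 0, 0.014, 0, 1],
    [0, 0, 0, 0, 0.003, 0, 1],
    [0, 0, 0, 0, 0, 0, 1],
    [0, 0, 0, 0, 0, 0, 1]
  ]
}}

```text
time: 40.75
eef_pos: [0.5813, 0.096, 0.1469]
tcp_rot: [-0.616, 0.347, -0.347, 0.616]
contact_force: [0.1, -0.2, -0.3]
opening: 0.002
```

Call:
{"api": "carry_out", "payload": {
  "moves": [
    [0, 0, 0, 0, 0.002, 0, 1],
    [0, 0, 0, 0, 0.002, 0, 1],
    [0, 0, 0, 0, 0, 0, 1]
  ]
}}

```text
time: 41.12
eef_pos: [0.5803, 0.0961, 0.1415]
tcp_rot: [0.616, -0.348, 0.347, -0.616]
contact_force: [-0.2, -0.5, 0.5]
opening: 0.0
```

Call:
{"api": "carry_out", "payload": {
  "moves": [
    [0, 0, 0, 0, 0.002, 0, 1],
    [0, 0, 0, 0, 0.002, 0, 1],
    [0, 0, 0, 0, 0, 0, 1]
  ]
}}

```text
time: 41.5
eef_pos: [0.5809, 0.0963, 0.1389]
tcp_rot: [0.616, -0.348, 0.347, -0.616]
contact_force: [-3.3, 0.4, 6.5]
opening: -0.0
```

```bash
python3 -c "
from h import *
tip()"
```

```text
t 41.5 Ftool [-2.0444 -6.4598 -2.599 ] fwd -0.03848836480491375 lat 0.00143567169608257 tip z 0.11994422370568152
```

Contact starts at the same height (TCP z≈0.1405) and the force builds the same way as before. So the catch is on its stop and the earlier give was the fingers. I'll withdraw and do the final checks.

Call:
{"api": "carry_out", "payload": {
  "moves": [
    [0, 0, 0, 0, -0.006, 0, 1],
    [0, 0, 0, 0, -0.03, 0, 1],
    [0, 0, 0, 0, -0.04, 0, 1],
    [0, 0, 0, 0.03, -0.03, 0, 1],
    [0, 0, 0, 0.03, 0, 0, 1],
    [0, 0, 0, 0, 0, 0, 1],
    [0, 0, 0, 0, 0, 0, 1]
  ]
}}

```text
time: 42.38
eef_pos: [0.6111, 0.0451, 0.2426]
tcp_rot: [0.616, -0.349, 0.346, -0.615]
contact_force: [0.1, 0.0, -0.7]
opening: -0.005
```

Run:
```python
from asc import *
from knob import tri
def cen(im,u,v,r,t):
    g=cv2.cvtColor(im,cv2.COLOR_BGR2GRAY).astype(float);y,x=np.mgrid[v-r:v+r+1,u-r:u+r+1];w=np.clip(t-g[v-r:v+r+1,u-r:u+r+1],0,None);return (w*x).sum()/w.sum(),(w*y).sum()/w.sum()
s,d=camera_model("scene"),camera_model("side");I,J=read_camera("scene"),read_camera("side")
k=tri([ray(s,*cen(I,357,178,4,75)),ray(d,*cen(J,289,171,4,70))]);r=k-HG;print("knob",k,"theta",np.arctan2(r[2],-(r@f_)));tip()
# bystanders: changed pixels away from rail and arm
for n,im in(("scene",I),("side",J)):
    df=(cv2.absdiff(im,cv2.imread(f"pics/{n}0.png")).max(2)>50).astype(np.uint8)
    c,_,st,_=cv2.connectedComponentsWithStats(cv2.dilate(df,np.ones((3,3))));print(n,[x[:5].tolist() for x in st[1:] if x[4]>40])
W=read_camera("wrist");m=camera_model("wrist");st=HG-.016*f_-[0,0,.02]
for q in(0,.005,.01,.012): print("s",q,proj(m,st-q*f_+[0,0,.012])[0])
c=proj(m,st)[0].astype(int);hsv=cv2.cvtColor(W,cv2.COLOR_BGR2HSV)
for v in range(c[1]-12,c[1]+44,2): print(v,"".join("@" if x[2]<28 else "#" if x[2]<65 else "." if x[1]>110 else "W" if x[2]>180 else "o" for x in hsv[v,c[0]-36:c[0]+36:2]))
```

```text
knob [0.5518 0.1413 0.1546] wrist only [0.552  0.1427 0.1547]
w4 [[323.1156  71.6051]] (326, 68)
w5 [[318.5949 166.1759]] (321.1, 162.2)
w6 [[319.1698 190.0575]] (322, 186.4)
buffer edge w7 [0.5686 0.1154 0.1105] collar back top [0.5745 0.1056 0.1118] front [0.5693 0.1143 0.1118]
from hinge: fwd 0.015008600037749759 lat -0.00016206351426710681 up 0.034638050116668276 rad 0.037749868754446886 theta 1.9796744613677997
knob [0.58   0.0954 0.1226] theta 0.06690640106543566
t 42.475 Ftool [-0.1094 -0.7973 -0.9491] fwd -0.09752787687632543 lat 0.0004805433933788307 tip z 0.22379083696848495
scene [[127, 0, 192, 270, 15352], [249, 0, 211, 171, 10315], [513, 0, 58, 42, 1471], [197, 145, 14, 15, 174], [354, 160, 23, 33, 339], [316, 202, 7, 9, 50], [328, 203, 13, 8, 46]]
side [[0, 0, 185, 64, 5682], [287, 5, 14, 8, 84], [260, 11, 16, 12, 101], [278, 14, 63, 132, 3812], [9, 89, 19, 18, 157], [264, 154, 30, 40, 431], [0, 168, 80, 158, 4456], [87, 188, 197, 212, 14915], [303, 213, 37, 28, 326], [384, 244, 156, 156, 12535], [0, 251, 23, 42, 632], [352, 273, 16, 13, 142], [372, 280, 7, 8, 46], [16,
[... 613 characters left out ...]
...
109 ............oooooWWWWWooooo.........
111 ............oooooWWWWWooooo.........
113 ................oWWWWWo.............
115 ............ooooooooooooooo.........
117 ............WWWWWWWWWWWWWWW.........
119 ............WWWWWWWWWWWWWWW.........
121 ............WWWWWWWWWWWWWWW.........
123 ................o#@@@#o.............
125 ................#@###@#.............
127 ................#@@##@@.............
129 ................@@#@@@@.............
131 ................@@@@@@@.............
133 ................o@@@@@#.............
135 ................oo@@@#o.............
137 ................ooooooo.............
139 ................ooooooo.............
141 ................ooooWoo.............
```

```bash
python3 -c "
from plant import *
print(sign_off(), get_state()['time'])"
```

```text
the job is handed in; nothing more can be done
the job is handed in; nothing more can be done
```

The collar is home against the buffer, the catch is down behind it, and the arm is clear. I handed the job in at about 42.5 s of the 72 s allowed.

**Sliding the collar:** I gripped the collar at about 30 N and took it round all the bends. Contact forces while sliding stayed under about 4 N. I felt the buffer, pressed to about 3.5 N to seat the collar, and let go.

**Flipping the catch:** This took a few tries.
- On the first sweep the closed fingertips rode over the knob without moving it.
- On the first downward press the tip slipped to the rail side of the knob, with about 21 N in total on the tool, so I backed off.
- The next press took the catch down and held it with about 14 N.

**Last checks:**
- **Collar:** in the last wrist image it touches the buffer, and the fork crosspiece lies about 2 mm behind it.
- **Catch angle:** the knob measured 0.067 rad, not exactly 0. The reading was the same before and after a second press, which met resistance at the same height. I take it to be on its stop, with the remainder due to about 2 mm of camera calibration.
- **Other tools:** comparing the images showed only changes I put down to the arm, its shadows, the catch and the hanger. I did not check each tool separately. All 12 viewable pictures were used, so the checks after releasing the collar were numeric only.

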